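# Clamp a specimen slide under the sprung arm of a stage holder

## Task

Mount the loose metal specimen slide in the slide holder: draw the sprung curved arm back, set the slide flat on the bed with a long edge fully against the fixed rail and an end fully against the end stop, then let the arm close on it and let go, so that the arm alone clamps it there. Do it gently, by feel, with a light touch against bed, rail and stop rather than force, and leave the other things on the worktop where they are.

Things in the scene. Friction and masses are not known exactly. Their poses are not given: they have to be found in the camera images.
- slide: Loose specimen slide, about 0.1 kg: aluminium plate 56 (its x) x 76 (its y) x 6 mm thick with two small dark discs on top and an upright grip rib in the middle. Origin: centre of the underside; z up. Symmetric, may be mounted either way round. Starts flat on the worktop.
- rib_top (a point): Centre of the top of the slide's grip rib, 48 mm above the slide's underside. The rib is 12 mm thick (slide's x) and 40 mm long (y); grip it across its 12 mm. Fingertips kept 14 mm or more above the top of the plate pass over everything on the holder.
- slide_holder: Slide holder, fixed to the worktop: grey base 12 mm high, its top is the bed. Origin: on the worktop under the seat's centre. x axis points to the fixed rail, y axis away from the end stop, z up. The base spans x -60..50, y -58..88 mm. The y+ end is open.
- rail (a point): Fixed rail, middle of the top of its inner face, which is at x = +28 mm in the holder's frame: steel bar along y, 5 mm high above the bed, 10 mm thick, from y = -48 to 38 mm.
- end_stop (a point): Top edge of the end stop's face, which is at y = -38 mm in the holder's frame: steel block 9 mm thick, x -10..38 mm, 16 mm high above the bed.
- seat (a point): Point on the bed (12 mm above the worktop) where the slide's origin lies when it is home against rail and end stop; axes as the holder's (slide's long side along y). Once arm and rail hold the slide, friction keeps it from dropping or sliding along, so it must be down on the bed and at the stop before it is let go; a touch of 5 to 10 N is enough.
- nose (a point): Axis of the arm's round upright nose pin (radius 5 mm, 1 to 19 mm above the bed), at 10 mm above the bed. It bears on the middle of the slide's front long edge. Arm relaxed: at x = -19, y = 2 mm of the holder, 14 mm inside the seat. A slide held 9 mm above the bed passes over the rail yet meets nose and end stop: pushed at the nose toward -x it draws the arm back, until it can be lowered in front of the rail.
- spring_arm (a joint): Angle (rad) of the dark curved steel arm, bowed outward (-x), top 18 mm above the bed, about an upright pivot at x = -34, y = 68 mm of the holder. 0 = relaxed; grows as the nose is drawn toward -x; 0.205 with the slide home; solid stop at 0.295, nose 6 mm farther back. Spring at the nose: 4 N relaxed, 7.3 N slide home, 8.7 N at the solid stop. Swings back by itself.
- green_puck: Bystander: round greenish mounted specimen, 38 mm across, 22 mm high, origin under its centre; leave alone.
- pale_puck: Bystander: round cream mounted specimen, 34 mm across, 16 mm high, origin under its centre; leave alone.
Not all that is in view belongs to the job. What is shaped like the slide but pink or purple is not meant.

How it is judged:
On the way:
1. the sprung arm is drawn back with the slide over its seat (value of joint spring_arm above 0.12 rad and horizontal distance between slide and seat below 0.06 m), for 0.2 s.
At the end, for the whole second after the job is handed in: The slide lies flat on the bed (within 1.5 mm and 2 degrees), its long edge against the rail and its end against the end stop (gaps under 1.8 mm, square within 2 degrees), the arm bears on its front edge (0.17 to 0.24 rad), everything is at rest and the robot has let go (x of slide in the frame of seat between -0.0018 and 0.002 m and y of slide in the frame of seat between -0.002 and 0.0018 m and z of slide in the frame of seat between -0.002 and 0.0015 m and angle between the y axis of slide and the y axis of seat, either way round below 0.035 rad and angle between slide's own z axis and vertical below 0.035 rad and value of joint spring_arm between 0.17 and 0.24 rad and linear speed of slide below 0.01 m/s and contact force between the fingers and slide below 0.1 N and contact force between the fingers and slide_holder below 0.1 N); the robot touches nothing.
It fails at once if the slide is forced: its contact forces on bed, rail, stop and arm together pass 40 N (clamped and let go they make about 16 N) (contact force between slide and slide_holder above 40 N).
It fails at once if the robot itself presses on the holder or its arm with more than 25 N (contact force between any of the fingers, the arm and slide_holder above 25 N).
It fails at once if a bystander is moved more than 20 mm (distance of any of green_puck, pale_puck from where it was at the start of the episode above 0.02 m).
It also fails if it takes over 45 s, if anything falls off the work surface, if the arm or the gripper's body presses on something with over 40 N, if the wrist force passes 120 N, or if a joint passes its speed limit or range.

## Robot

A 6-joint arm with a two-finger parallel gripper is mounted at the origin on a cart in front of the work surface, level with it; the furniture and walls round the work are solid. World frame = base frame: x ahead of the robot, y to its left, z up, the work surface at z = 0. Lengths are in m, angles in rad, forces in N, time in s.
With the tool pointing down it reaches from about 0.4 to 0.825 m from the base axis. Payload 7 kg.
Tool frame: the origin (TCP) lies on the centre line of the jaws, within the pads' length; the fingertips stand 22 mm ahead of it and the grasp point (between the pads) lies 3 mm ahead of it (arm.tcp_to_tips is the distance from the TCP to the fingertips, in m); z points along the fingers, y is the line along which they close (so a half turn about z gives the same grasp; the last joint's range is limited). The gripper opens to 88 mm and grips with 3 to 60 N. Pads are 19 mm wide; open, the fingers measure 130 mm over their backs; the gripper's body (78 mm by 193 mm) begins 47 mm behind the grasp point.
Start: joints at [1.541, 0.359, 0.012, 0, -1.224, -0.288], TCP at [0.211, 0.641, 0.213] pointing down, gripper open.
Joint ranges: [-3.07, 3.07], [-1.43, 2.12], [-1.02, 1.25], [-3.03, 1.67], [-3.05, -0], [-3.03, 3.03]. Speed limits (rad/s): [2.39, 2.39, 3.01, 3.14, 3.14, 3.14].

## Interface

Orientations are given as [roll, pitch, yaw] about the fixed x, y, z axes, in that order (R = Rz(yaw) Ry(pitch) Rx(roll)).
In Python, from station import arm gives the robot as it stands.
- The arm moves only by the tool jog_arm, never from a script. Its argument "targets" is a list of rows, each an object of numbers: "dx", "dy", "dz": the shift along the tool's x, y, z in mm; "rx", "ry", "rz": the turn, a rotation vector about the tool's x, y, z in rad; "gripper": the closure, from 0 (fully open) to 1 (shut). In form: [{"dx": .., "dy": .., "dz": .., "rx": .., "ry": .., "rz": .., "gripper": ..}, ...]. A call has exactly 8 rows; each row is the pose to reach, as a shift and turn from the pose commanded when the call began, along the tool's axes at that moment; what a row does not reach only later rows make up. A row lasts 1/12 s, in which the tool goes at most 41.7 mm and 7.16 degrees, less where a joint would pass 70% of its speed; a pose out of reach is approached as far as the arm can. A call with a gripper value outside its range is refused whole. The fingers move at their own pace and stop on an object; "force" is the grip in N (left out, the last holds). Time passes only in rows, so rows that repeat a pose let the fingers close, or fill a call up. It gives the time, the measured TCP pose, the force, the opening and the grip force at its end, in the units of the state.
- arm.get_state(): the state, without advancing time (a new reading comes with each control period).
- arm.grab_frame(name): name is "scene" or "top"; returns a dict with "frame" (384x512x3 uint8, red, green, blue), "z_map" (384x512 float32, m along the optical axis (not along the pixel's ray), 0 where there is no reading), "fx", "fy", "cx", "cy" (pixels), "distortion" ([k1, k2, p1, p2, k3] as OpenCV has them; the pictures are not rectified), "view" (4x4, takes a point from world to camera coordinates). Camera axes: x right, y down, z forward; pixel columns grow to the right and rows downward; lengths in m; the calibration is good to about 2 mm. A picture is of the moment at which its call begins.
- arm.job_done(): hands the job in; it is judged then, once.
The state is a dict: "t": time; "q": joint angles; "qd": joint speeds; "joint_efforts": joint torques, N m; "eef_pos": TCP position; "ee_rot": TCP orientation; "force": force on the tool from outside, world axes, zero at the start; "moment": the same for the moment, N m; "width": finger opening in m; "gripper_force": force on a finger pad.
Only numpy, scipy, OpenCV 4.12 (cv2) and the standard library are available. Lean on these libraries where they do the work, as an engineer would, in place of code of your own. Each camera call takes 0.05 s, during which the arm holds its last target. There are 200 camera calls.

## Working session

There is one attempt and no reset: what is moved stays moved. The work goes in short steps, Python scripts to look and compute and a tool call to move; the robot and the scene stay as the last step left them, time stands still between calls to the robot, and variables do not carry over. Pictures are saved under pics/ and viewed, at most 10 in all, crops included, and the job is handed in when it is done.

Besides the shell and the picture viewer there is one more tool, called after "Call:" as name(argument=value, ...) on one line, values as JSON. jog_arm: Moves the arm, as the interface text tells. Its arguments: {"type":"object","properties":{"targets":{"type":"array","items":{"type":"object","properties":{"dx":{"type":"number"},"dy":{"type":"number"},"dz":{"type":"number"},"rx":{"type":"number"},"ry":{"type":"number"},"rz":{"type":"number"},"gripper":{"type":"number"}}}},"force":{"type":"number"}},"required":["targets"]}

```bash
mkdir -p pics; cat > h.py <<'E'
import numpy as np, cv2, pickle
from station import arm
def grab(n,tag):
    f=arm.grab_frame(n); pickle.dump(f,open(tag+'.pkl','wb')); return f
def load(tag): return pickle.load(open(tag+'.pkl','rb'))
def ray(f,u,v):
    K=np.array([[f['fx'],0,f['cx']],[0,f['fy'],f['cy']],[0,0,1.]])
    p=cv2.undistortPoints(np.array([[[u,v]]],float),K,np.array(f['distortion'],float))[0,0]
    return np.array([p[0],p[1],1.])
def at_z(f,u,v,z):
    T=np.linalg.inv(np.array(f['view'])); d=T[:3,:3]@ray(f,u,v); o=T[:3,3]
    return o+d*(z-o[2])/d[2]
def at_d(f,u,v):
    T=np.linalg.inv(np.array(f['view'])); return T[:3,3]+T[:3,:3]@(ray(f,u,v)*f['z_map'][int(round(v)),int(round(u))])
def cloud(f):
    h,w=f['z_map'].shape; K=np.array([[f['fx'],0,f['cx']],[0,f['fy'],f['cy']],[0,0,1.]])
    uv=np.stack(np.meshgrid(np.arange(w),np.arange(h)),-1).reshape(-1,1,2).astype(float)
    p=cv2.undistortPoints(uv,K,np.array(f['distortion'],float))[:,0]
    z=f['z_map'].reshape(-1,1); c=np.hstack([p*z,z]); T=np.linalg.inv(np.array(f['view']))
    return (c@T[:3,:3].T+T[:3,3]).reshape(h,w,3)
def crop(f,u0,v0,u1,v1,s,name):
    cv2.imwrite('pics/'+name,cv2.resize(f['frame'][v0:v1,u0:u1,::-1],None,fx=s,fy=s,interpolation=cv2.INTER_CUBIC))
E
python3 - <<'E'
from h import *
for n in('top','scene'):
    f=grab(n,n+'0'); crop(f,0,0,512,384,1.5,n+'0.png'); print(n,np.linalg.inv(f['view']).round(3).tolist(),f['fx'])
print(arm.get_state())
E
```

```text
top [[-0.012, -0.992, 0.125, 0.332], [-1.0, 0.012, 0.004, 0.262], [-0.006, -0.125, -0.992, 1.361], [0.0, 0.0, 0.0, 1.0]] 484.26183251860937
scene [[0.84, -0.418, 0.346, 0.101], [-0.542, -0.626, 0.56, -0.391], [-0.017, -0.658, -0.753, 0.962], [0.0, 0.0, 0.0, 1.0]] 465.0835835149027
{'t': 0.1, 'q': array([ 1.54109134e+00,  3.59298737e-01,  1.11758305e-02, -2.87674896e-04,
       -1.22408814e+00, -2.88092390e-01]), 'qd': array([ 0.00073912, -0.00127187,  0.00264122,  0.00108161, -0.00078881,
        0.00090142]), 'joint_efforts': array([-1.42888988e-03, -5.84162307e+01,  2.93754190e+01,  7.01538742e+00,
        1.01566917e-02, -5.00689555e-05]), 'eef_pos': array([0.21081837, 0.64077248, 0.21214187]), 'ee_rot': array([ 3.14015940e+00, -1.42684286e-04, -3.17895216e-01]), 'force': array([-0.6780381 , -0.22871474, -0.66355105]), 'moment': array([-0.01127694, -0.02109774, -0.05099779]), 'gripper_force': 0.0, 'width': 0.08777793658839642}
```

View pics/top0.png

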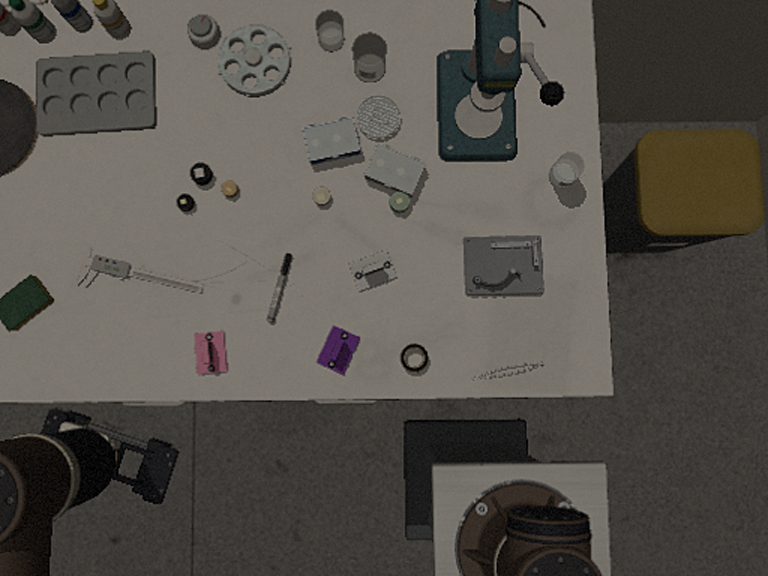

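View pics/scene0.png

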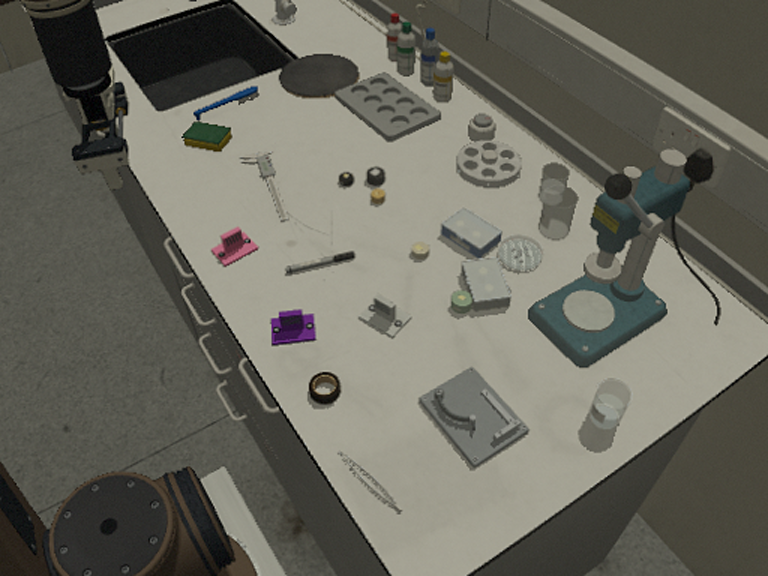

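Candidates (768-px top view): silver slide at (373,270), pink decoy at (211,352), purple decoy at (338,350), white boxes at (332,142) and (395,170). The silver plate with rib and discs matches. The holder is at (503,265), its rail on the upper side and its stop on the right. Now checking in close crops.

```bash
python3 - <<'E'
from h import *
f=load('top0')
a=cv2.resize(f['frame'][160:204,222:278,::-1],None,fx=11,fy=11,interpolation=cv2.INTER_CUBIC)[:, :]
crop(f,222,160,278,204,14,'slide.png'); crop(f,302,150,370,201,11.5,'holder.png')
C=cloud(f)
s=C[160:204,222:278].reshape(-1,3)
print('z hist slide',np.histogram(s[:,2],bins=np.arange(-.01,.06,.004)))
s=C[150:204,302:370].reshape(-1,3)
print('holder',np.histogram(s[:,2],bins=np.arange(-.01,.06,.004)))
E
```

```text
z hist slide (array([  27,  420, 1033,  604,  234,   44,    4,    2,    4,    2,    3,
          1,    6,   23,   30,   13,    0]), array([-0.01 , -0.006, -0.002,  0.002,  0.006,  0.01 ,  0.014,  0.018,
        0.022,  0.026,  0.03 ,  0.034,  0.038,  0.042,  0.046,  0.05 ,
        0.054,  0.058]))
holder (array([ 22, 304, 832, 481, 447, 892, 462,  62,  51,  56,  48,   7,   1,
         0,   0,   0,   0]), array([-0.01 , -0.006, -0.002,  0.002,  0.006,  0.01 ,  0.014,  0.018,
        0.022,  0.026,  0.03 ,  0.034,  0.038,  0.042,  0.046,  0.05 ,
        0.054,  0.058]))
```

View pics/slide.png

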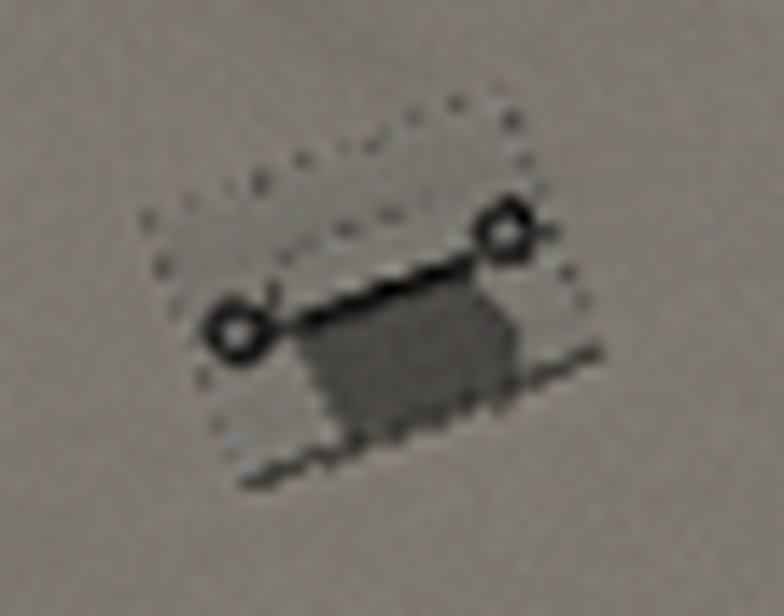

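View pics/holder.png

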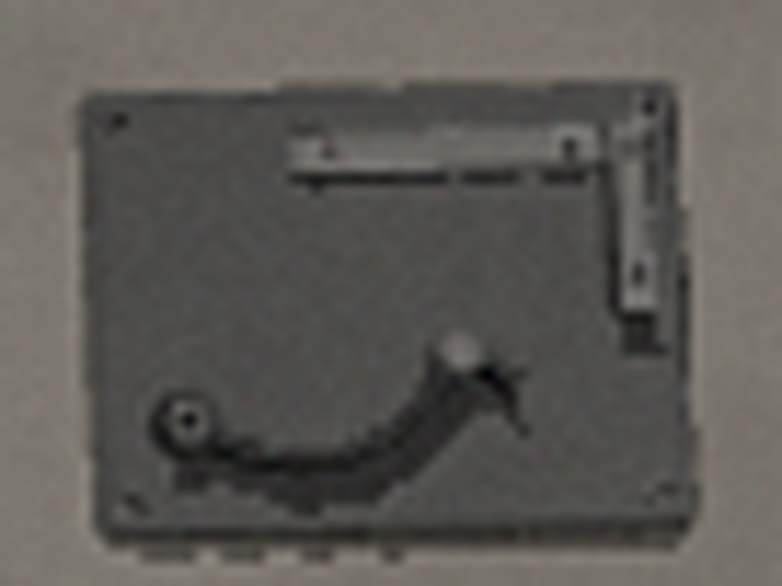

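The crops show: a silver plate with rib and two dark discs at (240,330) and (505,232), which is the slide. The holder crop has the base corners at about (85,95), (675,85), (690,525), (103,530), rail edge along y≈170, stop face x≈612, pivot (188,420) and nose (460,348).

```bash
python3 - <<'E'
from h import *
from scipy.optimize import least_squares
f=load('top0')
def fit(obs,s,u0,v0,x0):
    obs=np.array(obs,float)
    W=lambda: None
    P=np.array([at_z(f,(x+.5)/s-.5+u0,(y+.5)/s-.5+v0,z)[:2] for x,y,lx,ly,z in obs])
    def r(p,sep=False):
        c,n=np.cos(p[2]),np.sin(p[2]); L=obs[:,2:4]/1000
        e=np.c_[p[0]+c*L[:,0]-n*L[:,1],p[1]+n*L[:,0]+c*L[:,1]]-P
        return e if sep else e.ravel()
    o=least_squares(r,x0,loss='soft_l1',f_scale=.001); print(o.x.round(4),np.degrees(o.x[2])); print((r(o.x,True)*1000).round(1).tolist()); return o.x
# slide: long y; image left=+y, up=+x
s=fit([(145,215,28,38,.006),(510,95,28,-38,.006),(600,350,-28,-38,.006),(245,487,-28,38,.006),(240,330,0,30,.008),(505,232,0,-30,.008)],14,222,160,[.5,.2,0])
fit([(145,215,28,38,.006),(510,95,28,-38,.006),(600,350,-28,-38,.006),(245,487,-28,38,.006)],14,222,160,[.5,.2,0])
fit([(85,95,50,88,.012),(675,85,50,-58,.012),(690,525,-60,-58,.012),(100,530,-60,88,.012),(460,348,-19,2,.031),(188,420,-34,68,.030),(290,172,28,38,.017)],11.5,302,150,[.5,0,0])
# rib top via depth
C=cloud(f)[160:204,222:278].reshape(-1,3); m=C[:,2]>.038; print('rib',C[m].mean(0),np.ptp(C[m],axis=0)*1000)
for z0,z1 in((.009,.015),):
    C=cloud(f)[145:206,300:372].reshape(-1,3); m=(C[:,2]>.008)&(C[:,2]<.016)
    r=cv2.minAreaRect(C[m][:,:2].astype(np.float32)*1000); print('base rect',r)
# independent: scene depth cloud
g=load('scene0'); D=cloud(g).reshape(-1,3)
m=(D[:,2]>.035)&(D[:,2]<.06)&(np.hypot(D[:,0]-s[0],D[:,1]-s[1])<.05); print('rib scene',D[m].mean(0),m.sum())
E
```

```text
[0.5102 0.2631 0.3312] 18.975666943676405
[[-0.5, -1.2], [0.6, 0.9], [-0.2, 0.1], [1.9, 0.2], [-0.5, 1.1], [-0.3, -2.1]]
[0.5099 0.2631 0.3308] 18.952904893945743
[[-0.8, -1.3], [0.3, 0.8], [-0.5, -0.0], [1.6, 0.2]]
[0.5217 0.0035 0.0037] 0.2092583945750859
[[1.3, 0.5], [1.1, -0.4], [-0.2, -1.6], [-1.4, 0.7], [-1.1, 0.4], [0.2, 0.5], [0.1, -0.7]]
rib [0.48078724 0.26329951 0.26070962] [ 189.23035686   38.44752262 1321.73545189]
base rect ((521.8908081054688, 29.69304656982422), (151.03353881835938, 179.7263946533203), 1.6060738563537598)
rib scene [0.51076113 0.26204919 0.04583813] 102
```

```bash
cat >> h.py <<'E'
from scipy.spatial.transform import Rotation as R
def to(x,y,z,yaw,s=None):
    s=s or arm.get_state(); R0=R.from_euler('xyz',s['ee_rot'])
    d=R0.inv().apply(np.array([x,y,z])-s['eef_pos'])*1000
    rv=(R0.inv()*R.from_euler('xyz',[np.pi,0,yaw])).as_rotvec()
    print('d',d.round(1),'r',rv.round(4))
E
python3 -c "
from h import *
to(.5102,.2631,.12,.331-np.pi/2)"
```

```text
d [402.4 265.   92.6] r [ 1.300e-03 -8.000e-04  9.219e-01]
```

Call:
jog_arm(targets=[{"dx": 40, "dy": 26, "dz": 0, "rz": 0.11, "gripper": 0.3}, {"dx": 75, "dy": 50, "dz": 0, "rz": 0.2, "gripper": 0.3}, {"dx": 110, "dy": 72, "dz": 0, "rz": 0.3, "gripper": 0.3}, {"dx": 145, "dy": 95, "dz": 10, "rz": 0.4, "gripper": 0.3}, {"dx": 180, "dy": 118, "dz": 20, "rz": 0.5, "gripper": 0.3}, {"dx": 214, "dy": 141, "dz": 30, "rz": 0.6, "gripper": 0.3}, {"dx": 248, "dy": 163, "dz": 40, "rz": 0.7, "gripper": 0.3}, {"dx": 282, "dy": 186, "dz": 50, "rz": 0.8, "gripper": 0.3}])

```text
invalid input at $.targets[0]: expected keys dx, dy, dz, rx, ry, rz, gripper
```

```bash
python3 -c "
from h import *
to(.5102,.2631,.12,.331-np.pi/2)"
```

```text
d [402.4 265.   92.6] r [ 1.300e-03 -8.000e-04  9.219e-01]
```

Call:
jog_arm(targets=[{"dx": 30, "dy": 20, "dz": 0, "rx": 0, "ry": 0, "rz": 0.1, "gripper": 0.3}, {"dx": 64, "dy": 42, "dz": 0, "rx": 0, "ry": 0, "rz": 0.2, "gripper": 0.3}, {"dx": 98, "dy": 65, "dz": 0, "rx": 0, "ry": 0, "rz": 0.3, "gripper": 0.3}, {"dx": 132, "dy": 87, "dz": 10, "rx": 0, "ry": 0, "rz": 0.4, "gripper": 0.3}, {"dx": 166, "dy": 109, "dz": 20, "rx": 0, "ry": 0, "rz": 0.5, "gripper": 0.3}, {"dx": 200, "dy": 132, "dz": 30, "rx": 0, "ry": 0, "rz": 0.6, "gripper": 0.3}, {"dx": 234, "dy": 154, "dz": 40, "rx": 0, "ry": 0, "rz": 0.7, "gripper": 0.3}, {"dx": 268, "dy": 177, "dz": 50, "rx": 0, "ry": 0, "rz": 0.8, "gripper": 0.3}])

```text
t: 0.77
eef_pos: [0.4101, 0.3885, 0.1628]
ee_rot: [3.141, 0.0, -1.122]
force: [0.8, 0.5, -0.4]
width: 0.0615
gripper_force: 0.0
```

```bash
python3 -c "
from h import *
to(.5102,.2631,.12,.331-np.pi/2);print(arm.get_state()['q'])"
```

```text
d [156.4 -35.8  42.8] r [1.000e-04 0.000e+00 1.174e-01]
[ 1.10464723e+00  2.17625783e-01 -3.05945719e-01 -8.82650407e-05
 -1.04729331e+00 -6.56239203e-01]
```

Call:
jog_arm(targets=[{"dx": 30, "dy": -7, "dz": 8, "rx": 0, "ry": 0, "rz": 0.03, "gripper": 0.3}, {"dx": 62, "dy": -14, "dz": 17, "rx": 0, "ry": 0, "rz": 0.06, "gripper": 0.3}, {"dx": 94, "dy": -22, "dz": 26, "rx": 0, "ry": 0, "rz": 0.09, "gripper": 0.3}, {"dx": 125, "dy": -29, "dz": 35, "rx": 0, "ry": 0, "rz": 0.117, "gripper": 0.3}, {"dx": 145, "dy": -33, "dz": 40, "rx": 0, "ry": 0, "rz": 0.117, "gripper": 0.3}, {"dx": 156, "dy": -36, "dz": 43, "rx": 0, "ry": 0, "rz": 0.117, "gripper": 0.3}, {"dx": 156, "dy": -36, "dz": 43, "rx": 0, "ry": 0, "rz": 0.117, "gripper": 0.3}, {"dx": 156, "dy": -36, "dz": 43, "rx": 0, "ry": 0, "rz": 0.117, "gripper": 0.3}])

```text
t: 1.43
eef_pos: [0.5102, 0.2655, 0.12]
ee_rot: [3.141, -0.0, -1.236]
force: [-0.1, -0.1, -0.3]
width: 0.0612
gripper_force: 0.0
```

```bash
python3 -c "
from h import *
f=grab('scene','scene1')
crop(f,200,120,320,240,5,'scene1.png')
to(.5102,.2631,.044,.331-np.pi/2)"
```

```text
d [ 3.   0.8 76.3] r [0.     0.0001 0.0048]
```

View pics/scene1.png

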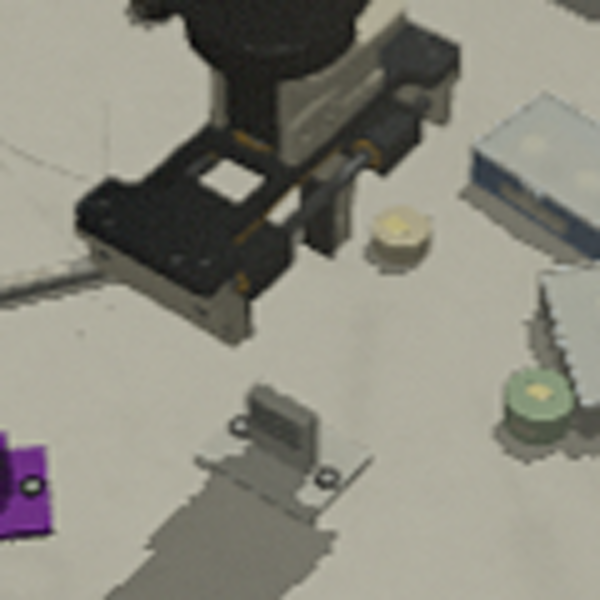

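The open gripper hangs above the slide, both fingers clear of the pale puck (400,235) and straddling the rib (285,430). Descending.

Call:
jog_arm(targets=[{"dx": 3, "dy": 1, "dz": 15, "rx": 0, "ry": 0, "rz": 0.005, "gripper": 0.3}, {"dx": 3, "dy": 1, "dz": 32, "rx": 0, "ry": 0, "rz": 0.005, "gripper": 0.3}, {"dx": 3, "dy": 1, "dz": 49, "rx": 0, "ry": 0, "rz": 0.005, "gripper": 0.3}, {"dx": 3, "dy": 1, "dz": 63, "rx": 0, "ry": 0, "rz": 0.005, "gripper": 0.3}, {"dx": 3, "dy": 1, "dz": 72, "rx": 0, "ry": 0, "rz": 0.005, "gripper": 0.3}, {"dx": 3, "dy": 1, "dz": 76, "rx": 0, "ry": 0, "rz": 0.005, "gripper": 0.5}, {"dx": 3, "dy": 1, "dz": 76, "rx": 0, "ry": 0, "rz": 0.005, "gripper": 0.6}, {"dx": 3, "dy": 1, "dz": 76, "rx": 0, "ry": 0, "rz": 0.005, "gripper": 0.7}], force=15)

```text
t: 2.15
eef_pos: [0.5102, 0.2633, 0.0448]
ee_rot: [-3.141, 0.0, -1.239]
force: [0.2, -0.2, 0.2]
width: 0.0463
gripper_force: 0.0
```

Call:
jog_arm(targets=[{"dx": 0, "dy": 0, "dz": 0, "rx": 0, "ry": 0, "rz": 0, "gripper": 0.8}, {"dx": 0, "dy": 0, "dz": 0, "rx": 0, "ry": 0, "rz": 0, "gripper": 0.85}, {"dx": 0, "dy": 0, "dz": 0, "rx": 0, "ry": 0, "rz": 0, "gripper": 0.9}, {"dx": 0, "dy": 0, "dz": 0, "rx": 0, "ry": 0, "rz": 0, "gripper": 1}, {"dx": 0, "dy": 0, "dz": 0, "rx": 0, "ry": 0, "rz": 0, "gripper": 1}, {"dx": 0, "dy": 0, "dz": 0, "rx": 0, "ry": 0, "rz": 0, "gripper": 1}, {"dx": 0, "dy": 0, "dz": 0, "rx": 0, "ry": 0, "rz": 0, "gripper": 1}, {"dx": 0, "dy": 0, "dz": 0, "rx": 0, "ry": 0, "rz": 0, "gripper": 1}], force=20)

```text
t: 2.82
eef_pos: [0.5101, 0.2626, 0.0443]
ee_rot: [3.142, -0.0, -1.24]
force: [0.0, 0.9, -0.2]
width: 0.0009
gripper_force: 0.0
```

```bash
python3 -c "
from h import *
print(arm.get_state())
to(.5102,.2631,.1,.331-np.pi/2)"
```

```text
{'t': 2.8167, 'q': array([ 8.16253495e-01,  3.58838723e-01, -4.21548428e-01,  1.78498466e-05,
       -7.90477905e-01, -4.85285077e-01]), 'qd': array([-0.00113907,  0.00091803,  0.00039981,  0.00019586, -0.00059003,
       -0.00013291]), 'joint_efforts': array([-3.52774092e-03, -5.11250067e+01,  2.21563482e+01,  5.29335693e+00,
       -5.00213209e-03, -1.84265705e-04]), 'eef_pos': array([0.51010372, 0.26257003, 0.04427478]), 'ee_rot': array([ 3.14153778e+00, -4.32797198e-05, -1.23981535e+00]), 'force': array([ 0.03849718,  0.90301719, -0.17275081]), 'moment': array([ 0.1334864 , -0.00131065,  0.02393037]), 'gripper_force': 0.0, 'width': 0.0009149577876914463}
d [ -0.5  -0.3 -55.7] r [ 0.0001 -0.     -0.    ]
```

```bash
python3 -c "
from h import *
f=grab('scene','scene2')
g=grab('top','top2')
a=cv2.resize(f['frame'][120:240,190:340,::-1],(600,480),interpolation=cv2.INTER_CUBIC)
b=cv2.resize(g['frame'][150:230,200:300,::-1],(600,480),interpolation=cv2.INTER_CUBIC)
cv2.imwrite('pics/two2.png',np.hstack([a[:,:400],b[:,:400]]))
v=np.array(f['view'])
K=np.array([[f['fx'],0,f['cx']],[0,f['fy'],f['cy']],[0,0,1.]])
for h in(f,g):
  V=h['view'];K=np.array([[h['fx'],0,h['cx']],[0,h['fy'],h['cy']],[0,0,1.]])
  print(cv2.projectPoints(np.array([[.5101,.2626,.0223],[.5102,.2631,.048]]),cv2.Rodrigues(V[:3,:3])[0],V[:3,3],K,np.array(h['distortion']))[0])
"
```

```text
[[[256.04649694 207.4791233 ]]

 [[255.83401794 201.00105591]]]
[[[248.49932056 179.11970622]]

 [[248.29452387 177.84567026]]]
```

View pics/two2.png

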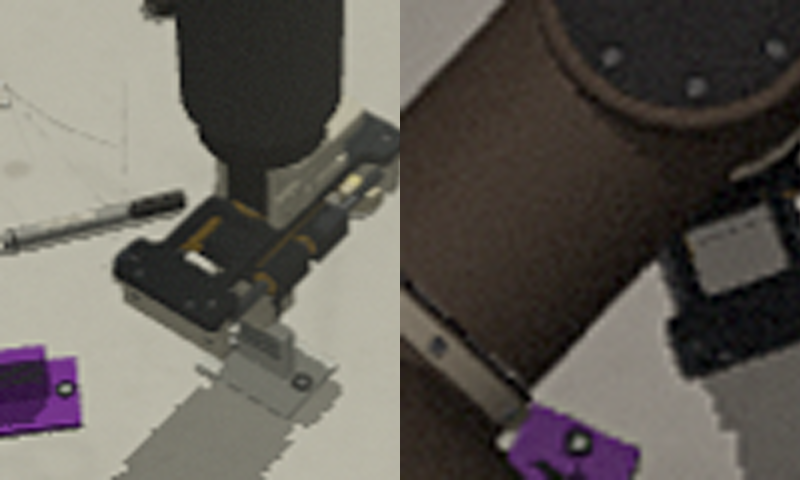

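```bash
python3 -c "
from h import *
for t,P in(('top0',[.211,.641,.212]),('scene0',[.211,.641,.212]),('top2',[.51,.2626,.1]),('scene2',[.51,.2626,.1])):
  h=load(t)
  V=h['view'];K=np.array([[h['fx'],0,h['cx']],[0,h['fy'],h['cy']],[0,0,1.]])
  print(t,cv2.projectPoints(np.array([P]),cv2.Rodrigues(V[:3,:3])[0],V[:3,3],K,np.array(h['distortion']))[0].ravel()*1.5)
for t in('scene0','scene2'):
  C=cloud(load(t)).reshape(-1,3); c=[.211,.641,.212] if t=='scene0' else [.51,.2626,.044]
  yaw=-.318 if t=='scene0' else -1.24
  d=R.from_euler('xyz',[np.pi,0,yaw]).inv().apply(C-c)*1000
  for lo in range(-80,60,10):
    m=(d[:,2]>lo)&(d[:,2]<lo+10)&(abs(d[:,0])<80)&(abs(d[:,1])<130)&(C[:,2]>.01)
    if m.sum()>3: print(t,'z',lo,m.sum(),np.percentile(d[m],[3,50,97],axis=0).round().tolist())
a=load('scene2')['frame'][100:220,200:320,::-1]; cv2.imwrite('pics/s2.png',cv2.resize(a,(600,600),interpolation=cv2.INTER_CUBIC))
"
```

```text
top0 [131.72498774 446.10270689]
scene0 [118.83730938 174.69972069]
top2 [372.6477885  262.88435019]
scene2 [383.36604721 281.524309  ]
scene0 z -70 35 [[-10.0, -60.0, -68.0], [-1.0, -43.0, -63.0], [12.0, 66.0, -60.0]]
scene0 z -60 47 [[-9.0, -56.0, -60.0], [2.0, 61.0, -54.0], [12.0, 66.0, -50.0]]
scene0 z -50 32 [[-11.0, 54.0, -49.0], [2.0, 61.0, -44.0], [12.0, 64.0, -41.0]]
scene0 z -40 33 [[-10.0, 55.0, -39.0], [1.0, 60.0, -34.0], [12.0, 62.0, -30.0]]
scene0 z -30 32 [[-10.0, 51.0, -29.0], [3.0, 59.0, -25.0], [13.0, 63.0, -21.0]]
scene0 z -20 8 [[-10.0, 58.0, -20.0], [-2.0, 59.0, -19.0], [7.0, 62.0, -17.0]]
scene2 z -80 5 [[-7.0, -72.0, -79.0], [15.0, 30.0, -79.0], [33.0, 77.0, -78.0]]
scene2 z -60 7 [[-7.0, 14.0, -57.0], [-1.0, 18.0, -53.0], [12.0, 19.0, -50.0]]
scene2 z -50 12 [[-5.0, 6.0, -49.0], [10.0, 15.0, -45.0], [12.0, 18.0, -41.0]]
scene2 z -40 23 [[1.0, -12.0, -38.0], [11.0, 9.0, -34.0], [12.0, 16.0, -30.0]]
scene2 z -30 33 [[-6.0, -16.0, -29.0], [10.0, 8.0, -25.0], [12.0, 15.0, -21.0]]
scene2 z -20 5 [[-1.0, -5.0, -20.0], [9.0, 2.0, -19.0], [11.0, 13.0, -15.0]]
scene2 z -10 32 [[-4.0, -8.0, -7.0], [11.0, -1.0, -4.0], [20.0, 4.0, -0.0]]
scene2 z 0 35 [[-17.0, -5.0, 1.0], [7.0, 2.0, 5.0], [19.0, 5.0, 9.0]]
scene2 z 10 40 [[-18.0, -118.0, 11.0], [9.0, 1.0, 16.0], [79.0, 4.0, 20.0]]
scene2 z 20 46 [[-17.0, -114.0, 20.0], [14.0, 2.0, 23.0], [78.0, 5.0, 29.0]]
scene2 z 30 44 [[-32.0, -22.0, 30.0], [17.0, 0.0, 33.0], [36.0, 21.0, 34.0]]
```

```bash
python3 -c "
from h import *
print(arm.tcp_to_tips)
s=arm.get_state();print(s['t'],s['eef_pos'],s['width'])
C=cloud(load('scene1')).reshape(-1,3)
d=R.from_euler('xyz',[np.pi,0,-1.236]).inv().apply(C-[.5102,.2655,.12])*1000
for lo in range(-60,60,10):
    m=(d[:,2]>lo)&(d[:,2]<lo+10)&(abs(d[:,0])<40)&(abs(d[:,1])<100)&(C[:,2]>.06)
    if m.sum()>3: print('z',lo,m.sum(),np.percentile(d[m],[2,50,98],axis=0).round().tolist())
"
```

```text
0.022
2.9167 [0.51011445 0.26260238 0.044242  ] 0.0003342117685731492
z -60 21 [[-7.0, -50.0, -59.0], [11.0, -37.0, -55.0], [13.0, 13.0, -51.0]]
z -50 33 [[-9.0, -48.0, -50.0], [11.0, -33.0, -47.0], [13.0, 44.0, -41.0]]
z -40 41 [[-3.0, -47.0, -40.0], [10.0, -32.0, -34.0], [12.0, 44.0, -30.0]]
z -30 43 [[-7.0, -46.0, -30.0], [10.0, -33.0, -25.0], [13.0, 46.0, -20.0]]
z -20 15 [[-8.0, -36.0, -20.0], [5.0, -32.0, -18.0], [10.0, 44.0, -14.0]]
```

View pics/s2.png

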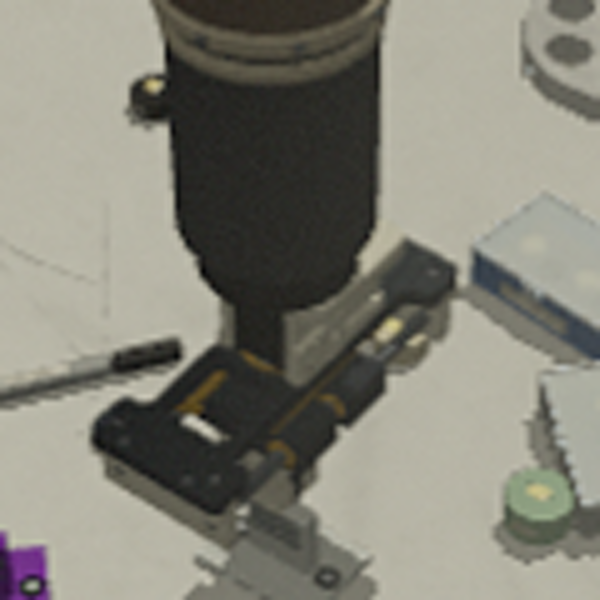

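The picture and depth show the closed fingers above the rib: the tips end about 17 mm behind the reported TCP, not 22 mm ahead of it as stated. The reported TCP is therefore about 39 mm low, so I'll open and descend by that much more, watching the force.

Call:
jog_arm(targets=[{"dx": 0, "dy": 0, "dz": 0, "rx": 0, "ry": 0, "rz": 0, "gripper": 0.5}, {"dx": 0, "dy": 0, "dz": 0, "rx": 0, "ry": 0, "rz": 0, "gripper": 0.5}, {"dx": 0, "dy": 0, "dz": 0, "rx": 0, "ry": 0, "rz": 0, "gripper": 0.5}, {"dx": 0, "dy": 0, "dz": 0, "rx": 0, "ry": 0, "rz": 0, "gripper": 0.5}, {"dx": 0, "dy": 0, "dz": 0, "rx": 0, "ry": 0, "rz": 0, "gripper": 0.5}, {"dx": 0, "dy": 0, "dz": 5, "rx": 0, "ry": 0, "rz": 0, "gripper": 0.5}, {"dx": 0, "dy": 0, "dz": 10, "rx": 0, "ry": 0, "rz": 0, "gripper": 0.5}, {"dx": 0, "dy": 0, "dz": 15, "rx": 0, "ry": 0, "rz": 0, "gripper": 0.5}])

```text
t: 3.58
eef_pos: [0.51, 0.2625, 0.0286]
ee_rot: [3.141, 0.0, -1.24]
force: [-0.5, 0.6, -0.5]
width: 0.0426
gripper_force: 0.0
```

Call:
jog_arm(targets=[{"dx": 0, "dy": 0, "dz": 4, "rx": 0, "ry": 0, "rz": 0, "gripper": 0.5}, {"dx": 0, "dy": 0, "dz": 8, "rx": 0, "ry": 0, "rz": 0, "gripper": 0.5}, {"dx": 0, "dy": 0, "dz": 12, "rx": 0, "ry": 0, "rz": 0, "gripper": 0.5}, {"dx": 0, "dy": 0, "dz": 16, "rx": 0, "ry": 0, "rz": 0, "gripper": 0.5}, {"dx": 0, "dy": 0, "dz": 20, "rx": 0, "ry": 0, "rz": 0, "gripper": 0.5}, {"dx": 0, "dy": 0, "dz": 22, "rx": 0, "ry": 0, "rz": 0, "gripper": 0.5}, {"dx": 0, "dy": 0, "dz": 22, "rx": 0, "ry": 0, "rz": 0, "gripper": 0.5}, {"dx": 0, "dy": 0, "dz": 22, "rx": 0, "ry": 0, "rz": 0, "gripper": 0.5}])

```text
t: 4.25
eef_pos: [0.5101, 0.2626, 0.0072]
ee_rot: [3.141, -0.0, -1.24]
force: [0.1, -0.0, 0.6]
width: 0.0435
gripper_force: 0.0
```

```bash
python3 -c "
from h import *
f=grab('scene','scene3'); s=arm.get_state(); print(s['eef_pos'],s['force'],s['width'])
C=cloud(f).reshape(-1,3)
d=R.from_euler('xyz',[np.pi,0,-1.24]).inv().apply(C-s['eef_pos'])*1000
for lo in range(-30,30,4):
    m=(d[:,2]>lo)&(d[:,2]<lo+4)&(abs(d[:,0])<15)&(abs(d[:,1])<60)&(abs(d[:,1])>12)
    if m.sum()>2: print('z',lo,m.sum(),np.percentile(d[m],[2,50,98],axis=0).round().tolist())
"
```

```text
[0.51023446 0.26269572 0.00739597] [0.31223803 0.24050006 0.26716352] 0.04370921640089486
z -30 10 [[7.0, -31.0, -29.0], [11.0, 26.0, -28.0], [12.0, 37.0, -26.0]]
z -26 13 [[4.0, -37.0, -25.0], [10.0, -24.0, -24.0], [13.0, 36.0, -23.0]]
z -22 9 [[5.0, -31.0, -22.0], [11.0, 21.0, -19.0], [11.0, 36.0, -18.0]]
z -18 3 [[6.0, -26.0, -18.0], [7.0, -25.0, -16.0], [11.0, 20.0, -15.0]]
z -2 33 [[-4.0, -57.0, -2.0], [9.0, 16.0, -0.0], [15.0, 35.0, 2.0]]
z 2 90 [[-14.0, -58.0, 2.0], [4.0, 36.0, 4.0], [13.0, 57.0, 6.0]]
z 6 73 [[-13.0, -57.0, 6.0], [5.0, 39.0, 7.0], [15.0, 59.0, 9.0]]
```

No contact at TCP z = 7 mm, which confirms the offset. Tips are at about 24 mm, so I can close.

Call:
jog_arm(targets=[{"dx": 0, "dy": 0, "dz": 0, "rx": 0, "ry": 0, "rz": 0, "gripper": 0.6}, {"dx": 0, "dy": 0, "dz": 0, "rx": 0, "ry": 0, "rz": 0, "gripper": 0.7}, {"dx": 0, "dy": 0, "dz": 0, "rx": 0, "ry": 0, "rz": 0, "gripper": 0.8}, {"dx": 0, "dy": 0, "dz": 0, "rx": 0, "ry": 0, "rz": 0, "gripper": 0.85}, {"dx": 0, "dy": 0, "dz": 0, "rx": 0, "ry": 0, "rz": 0, "gripper": 0.9}, {"dx": 0, "dy": 0, "dz": 0, "rx": 0, "ry": 0, "rz": 0, "gripper": 1}, {"dx": 0, "dy": 0, "dz": 0, "rx": 0, "ry": 0, "rz": 0, "gripper": 1}, {"dx": 0, "dy": 0, "dz": 0, "rx": 0, "ry": 0, "rz": 0, "gripper": 1}], force=20)

```text
t: 4.97
eef_pos: [0.5102, 0.2627, 0.0074]
ee_rot: [-3.141, 0.0, -1.24]
force: [0.9, -0.4, 1.3]
width: 0.0116
gripper_force: 20.0
```

```bash
python3 -c "
from h import *
to(.51,.2625,.08,-1.24)"
```

```text
d [  0.1   0.2 -72.6] r [-0.0001  0.      0.0002]
```

Gripped: width 11.6 mm, 20 N. Now lift and transfer to 20 mm rail-ward and 6 mm stop-away of the seat.

Call:
jog_arm(targets=[{"dx": 0, "dy": 0, "dz": -8, "rx": 0, "ry": 0, "rz": 0, "gripper": 1}, {"dx": 0, "dy": 0, "dz": -18, "rx": 0, "ry": 0, "rz": 0, "gripper": 1}, {"dx": 0, "dy": 0, "dz": -30, "rx": 0, "ry": 0, "rz": 0, "gripper": 1}, {"dx": 0, "dy": 0, "dz": -42, "rx": 0, "ry": 0, "rz": 0, "gripper": 1}, {"dx": 0, "dy": 0, "dz": -50, "rx": 0, "ry": 0, "rz": 0, "gripper": 1}, {"dx": 0, "dy": 0, "dz": -55, "rx": 0, "ry": 0, "rz": 0, "gripper": 1}, {"dx": 0, "dy": 0, "dz": -55, "rx": 0, "ry": 0, "rz": 0, "gripper": 1}, {"dx": 0, "dy": 0, "dz": -55, "rx": 0, "ry": 0, "rz": 0, "gripper": 1}])

```text
t: 5.63
eef_pos: [0.5101, 0.2627, 0.0625]
ee_rot: [-3.141, 0.0, -1.24]
force: [0.3, -0.8, -1.5]
width: 0.0122
gripper_force: 20.0
```

```bash
python3 -c "
from h import *
print(arm.get_state()['width'],arm.get_state()['gripper_force'])
to(.5417,.0095,.062,-1.567)"
```

```text
0.01215413415124519 19.999956786632538
d [249.7  52.4   0.4] r [-0.0004  0.0005  0.3271]
```

Call:
jog_arm(targets=[{"dx": 15, "dy": 3, "dz": 0, "rx": 0, "ry": 0, "rz": 0.03, "gripper": 1}, {"dx": 45, "dy": 9, "dz": 0, "rx": 0, "ry": 0, "rz": 0.07, "gripper": 1}, {"dx": 80, "dy": 17, "dz": 0, "rx": 0, "ry": 0, "rz": 0.12, "gripper": 1}, {"dx": 116, "dy": 25, "dz": 0, "rx": 0, "ry": 0, "rz": 0.17, "gripper": 1}, {"dx": 152, "dy": 33, "dz": 0, "rx": 0, "ry": 0, "rz": 0.22, "gripper": 1}, {"dx": 188, "dy": 40, "dz": 0, "rx": 0, "ry": 0, "rz": 0.27, "gripper": 1}, {"dx": 218, "dy": 46, "dz": 0, "rx": 0, "ry": 0, "rz": 0.31, "gripper": 1}, {"dx": 238, "dy": 50, "dz": 0, "rx": 0, "ry": 0, "rz": 0.327, "gripper": 1}])

```text
t: 6.3
eef_pos: [0.5391, 0.018, 0.0615]
ee_rot: [3.14, -0.001, -1.572]
force: [-0.1, 0.0, -0.5]
width: 0.0121
gripper_force: 20.0
```

Call:
jog_arm(targets=[{"dx": 8, "dy": 0, "dz": 0, "rx": 0, "ry": 0, "rz": 0, "gripper": 1}, {"dx": 12, "dy": 0, "dz": 0, "rx": 0, "ry": 0, "rz": 0, "gripper": 1}, {"dx": 12, "dy": 2, "dz": 0, "rx": 0, "ry": 0, "rz": 0, "gripper": 1}, {"dx": 12, "dy": 2, "dz": 0, "rx": 0, "ry": 0, "rz": 0, "gripper": 1}, {"dx": 12, "dy": 2, "dz": 0, "rx": 0, "ry": 0, "rz": 0, "gripper": 1}, {"dx": 12, "dy": 2, "dz": 0, "rx": 0, "ry": 0, "rz": 0, "gripper": 1}, {"dx": 12, "dy": 2, "dz": 0, "rx": 0, "ry": 0, "rz": 0, "gripper": 1}, {"dx": 12, "dy": 2, "dz": 0, "rx": 0, "ry": 0, "rz": 0, "gripper": 1}])

```text
t: 6.97
eef_pos: [0.5383, 0.0099, 0.0623]
ee_rot: [-3.141, 0.0, -1.566]
force: [0.4, 0.1, -0.6]
width: 0.0114
gripper_force: 20.0
```

```bash
python3 -c "
from h import *
f=grab('scene','scene4'); s=arm.get_state(); print(s['eef_pos'],s['ee_rot'],s['force'],s['moment'])
crop(f,240,190,390,320,5,'scene4.png')
to(.5417,.0095,.0304,-1.567)
# projected slide-top corners as believed
V=f['view'];K=np.array([[f['fx'],0,f['cx']],[0,f['fy'],f['cy']],[0,0,1.]])
dz=s['eef_pos'][2]-.0074
P=np.array([[x/1000,y/1000,.006] for x in(-28,28) for y in(-38,38)]+[[0,-20,.048],[0,.02,.048]])
P[4:]=[[0,-.02,.048],[0,.02,.048]]
P=P+[s['eef_pos'][0],s['eef_pos'][1],dz]
q=cv2.projectPoints(P,cv2.Rodrigues(V[:3,:3])[0],V[:3,3],K,np.array(f['distortion']))[0].reshape(-1,2)
print(((q-[240,190]+.5)*5-.5).round().tolist())
"
```

```text
[0.53826771 0.00980837 0.06229669] [-3.14147795e+00  3.04697344e-05 -1.56592683e+00] [-0.67563811 -0.52261202 -0.63566698] [ 0.12767361 -0.04619811  0.01855135]
d [ 0.3 -3.4 31.9] r [-0.0001  0.      0.0011]
[[438.0, 456.0], [336.0, 336.0], [535.0, 395.0], [431.0, 280.0], [473.0, 346.0], [416.0, 283.0]]
```

View pics/scene4.png

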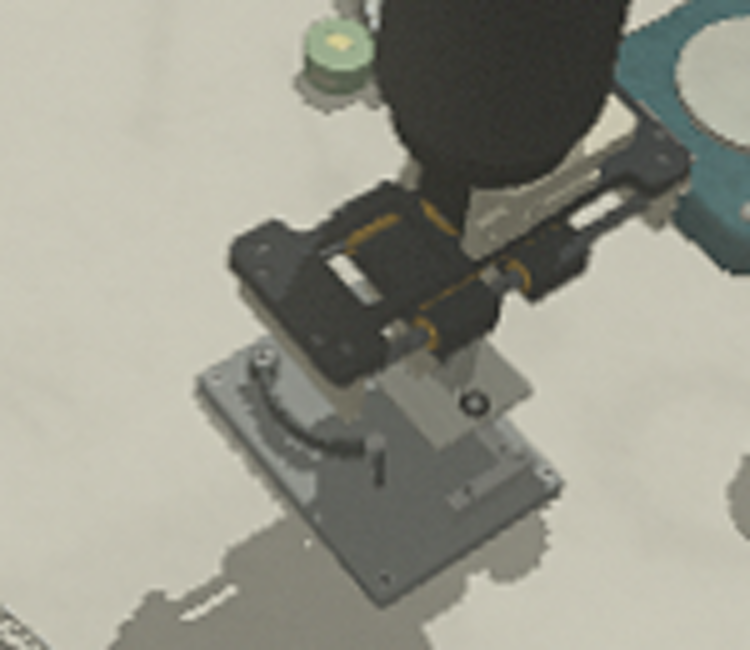

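The picture shows the slide held level above the holder, near corners about (438,445) and (535,388), and the nose at (373,445). The predicted corners lie slightly lower, so I'll check for a scene-camera bias.

```bash
python3 -c "
from h import *
f=load('scene4'); g=load('scene0')
V=f['view'];K=np.array([[f['fx'],0,f['cx']],[0,f['fy'],f['cy']],[0,0,1.]])
P=np.array([[-.06,.088,.012],[-.06,-.058,.012],[.05,-.058,.012],[-.019,.002,.031]])+[.5217,.0035,0]
q=cv2.projectPoints(P,cv2.Rodrigues(V[:3,:3])[0],V[:3,3],K,np.array(f['distortion']))[0].reshape(-1,2)
print(((q-[240,190]+.5)*5-.5).round().tolist())
C=cloud(f)
for (u,v) in((480,415),(440,425),(500,375)):
  U,W=int(240+u/5),int(190+v/5); print('plate',C[W-1:W+2,U-1:U+2].reshape(-1,3).mean(0).round(4))
for (u,v) in((390,540),(330,500)):
  U,W=int(240+u/5),int(190+v/5); print('base',C[W-1:W+2,U-1:U+2].reshape(-1,3).mean(0).round(4))
C=cloud(g)
# initial slide and table in scene0
m=(np.hypot(C[...,0]-.51,C[...,1]-.263)<.03); z=C[m][:,2]; print('slide0 plate z',np.median(z[z<.02]))
m=(np.hypot(C[...,0]-.51,C[...,1]-.263)>.06)&(np.hypot(C[...,0]-.51,C[...,1]-.263)<.08); print('table z',np.median(C[m][:,2]))
"
```

```text
[[192.0, 376.0], [378.0, 606.0], [566.0, 486.0], [373.0, 444.0]]
plate [ 0.5404 -0.0224  0.058 ]
plate [ 0.5208 -0.0176  0.061 ]
plate [ 0.5596 -0.0125  0.0616]
base [ 0.4866 -0.0324  0.012 ]
base [ 0.4761 -0.0008  0.0126]
slide0 plate z 0.00792602189831848
table z 0.0017251746164704818
```

```bash
python3 -c "
from h import *
f=load('scene4'); w=lambda u,v,z:at_z(f,(u+.5)/5-.5+240,(v+.5)/5-.5+190,z).round(4)
print(w(438,445,.061),w(535,388,.061),'believed',[.5103,-.0282],[.5663,-.0282], 'discs',w(474,403,.0625))
s=arm.get_state()
a=f['frame'][255:285,310:355,::-1]; cv2.imwrite('pics/c4.png',cv2.resize(a,None,fx=16,fy=16,interpolation=cv2.INTER_CUBIC))
"
```

```text
[ 0.5134 -0.0239  0.061 ] [ 0.5686 -0.0252  0.061 ] believed [0.5103, -0.0282] [0.5663, -0.0282] discs [ 0.5398 -0.0165  0.0625]
```

View pics/c4.png

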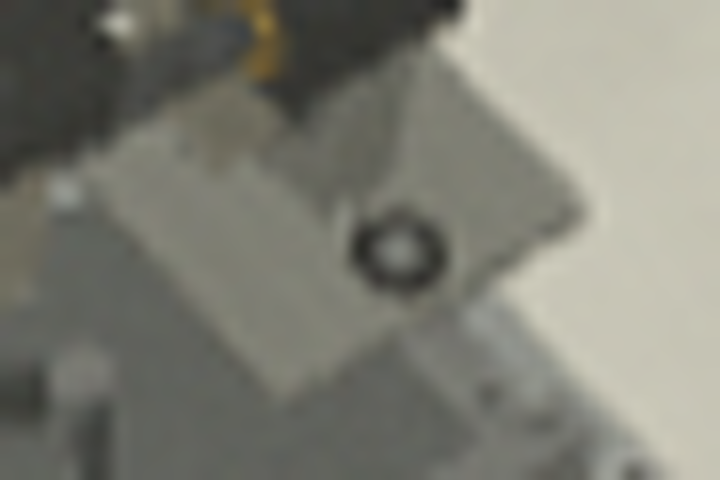

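Slide is 2–3 mm from the believed pose, well within what feel can cover. Shift 4 mm further rail-ward and descend to 9 mm above the bed.

Call:
jog_arm(targets=[{"dx": 0, "dy": -2, "dz": 3, "rx": 0, "ry": 0, "rz": 0, "gripper": 1}, {"dx": 0, "dy": -4, "dz": 8, "rx": 0, "ry": 0, "rz": 0, "gripper": 1}, {"dx": 0, "dy": -4, "dz": 14, "rx": 0, "ry": 0, "rz": 0, "gripper": 1}, {"dx": 0, "dy": -4, "dz": 20, "rx": 0, "ry": 0, "rz": 0, "gripper": 1}, {"dx": 0, "dy": -4, "dz": 26, "rx": 0, "ry": 0, "rz": 0, "gripper": 1}, {"dx": 0, "dy": -4, "dz": 31, "rx": 0, "ry": 0, "rz": 0, "gripper": 1}, {"dx": 0, "dy": -4, "dz": 34, "rx": 0, "ry": 0, "rz": 0, "gripper": 1}, {"dx": 0, "dy": -4, "dz": 34, "rx": 0, "ry": 0, "rz": 0, "gripper": 1}])

```text
t: 7.68
eef_pos: [0.5416, 0.0091, 0.0273]
ee_rot: [3.14, -0.001, -1.567]
force: [-0.1, -0.3, 0.4]
width: 0.0122
gripper_force: 20.0
```

Call:
jog_arm(targets=[{"dx": 0, "dy": 1, "dz": 0, "rx": 0, "ry": 0, "rz": 0, "gripper": 1}, {"dx": 0, "dy": 2, "dz": 0, "rx": 0, "ry": 0, "rz": 0, "gripper": 1}, {"dx": 0, "dy": 4, "dz": 0, "rx": 0, "ry": 0, "rz": 0, "gripper": 1}, {"dx": 0, "dy": 6, "dz": 0, "rx": 0, "ry": 0, "rz": 0, "gripper": 1}, {"dx": 0, "dy": 8, "dz": 0, "rx": 0, "ry": 0, "rz": 0, "gripper": 1}, {"dx": 0, "dy": 9, "dz": 0, "rx": 0, "ry": 0, "rz": 0, "gripper": 1}, {"dx": 0, "dy": 10, "dz": 0, "rx": 0, "ry": 0, "rz": 0, "gripper": 1}, {"dx": 0, "dy": 10, "dz": 0, "rx": 0, "ry": 0, "rz": 0, "gripper": 1}])

```text
t: 8.35
eef_pos: [0.534, 0.0095, 0.0292]
ee_rot: [-3.138, 0.0, -1.566]
force: [5.3, -1.4, -2.2]
width: 0.0116
gripper_force: 20.0
```

Call:
jog_arm(targets=[{"dx": 0, "dy": 2, "dz": 0, "rx": 0, "ry": 0, "rz": 0, "gripper": 1}, {"dx": 0, "dy": 4, "dz": 0, "rx": 0, "ry": 0, "rz": 0, "gripper": 1}, {"dx": 0, "dy": 6, "dz": 0, "rx": 0, "ry": 0, "rz": 0, "gripper": 1}, {"dx": 0, "dy": 8, "dz": 0, "rx": 0, "ry": 0, "rz": 0, "gripper": 1}, {"dx": 0, "dy": 10, "dz": 0, "rx": 0, "ry": 0, "rz": 0, "gripper": 1}, {"dx": 0, "dy": 11, "dz": 0, "rx": 0, "ry": 0, "rz": 0, "gripper": 1}, {"dx": 0, "dy": 12, "dz": 0, "rx": 0, "ry": 0, "rz": 0, "gripper": 1}, {"dx": 0, "dy": 12, "dz": 0, "rx": 0, "ry": 0, "rz": 0, "gripper": 1}])

```text
t: 9.02
eef_pos: [0.5229, 0.0094, 0.0295]
ee_rot: [-3.136, 0.0, -1.565]
force: [7.5, -4.7, -0.5]
width: 0.012
gripper_force: 20.0
```

```bash
python3 -c "
from h import *
f=grab('scene','scene5'); s=arm.get_state(); print(s['eef_pos'],s['ee_rot'],s['force'],s['moment'])
a=f['frame'][250:300,290:355,::-1]; cv2.imwrite('pics/c5.png',cv2.resize(a,None,fx=12,fy=12,interpolation=cv2.INTER_CUBIC))
"
```

```text
[0.52304384 0.00942055 0.0295688 ] [-3.13625747e+00  4.34282203e-04 -1.56531596e+00] [ 7.57933991 -4.8192475  -1.59857864] [-1.75329441 -2.99017625  0.16488321]
```

View pics/c5.png

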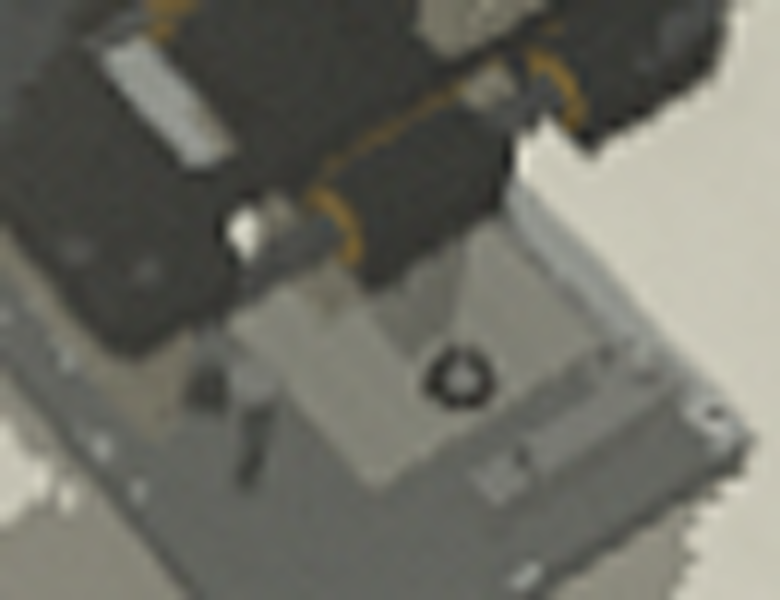

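The picture shows the nose (250,380) bearing on the slide's front edge, the arm drawn back, and the slide's end edge parallel to the stop with a gap. Near corner (375,488).

```bash
python3 -c "
from h import *
f=load('scene5'); w=lambda u,v,z:at_z(f,(u+.5)/12-.5+290,(v+.5)/12-.5+250,z).round(4)
print('corners rel holder mm',(w(375,488,.0282)[:2]-[.5217,.0035])*1000,(w(605,342,.0282)[:2]-[.5217,.0035])*1000,'disc',(w(462,378,.0297)[:2]-[.5217,.0035])*1000)
print('stop face top near corner(-10,-38)',(w(475,475,.028)[:2]-[.5217,.0035])*1000,'base corner (50,-58)',(w(745,438,.012)[:2]-[.5217,.0035])*1000)
"
```

```text
corners rel holder mm [-24.2 -29.8] [ 32.2 -29.4] disc [  3.6 -20.8]
stop face top near corner(-10,-38) [ -6.7 -38.1] base corner (50,-58) [ 48.9 -55.1]
```

Call:
jog_arm(targets=[{"dx": 0, "dy": 1, "dz": 0, "rx": 0, "ry": 0, "rz": 0, "gripper": 1}, {"dx": 0, "dy": 2, "dz": 0, "rx": 0, "ry": 0, "rz": 0, "gripper": 1}, {"dx": 0, "dy": 3, "dz": 0, "rx": 0, "ry": 0, "rz": 0, "gripper": 1}, {"dx": 0, "dy": 4, "dz": 0, "rx": 0, "ry": 0, "rz": 0, "gripper": 1}, {"dx": 0, "dy": 4.5, "dz": 0, "rx": 0, "ry": 0, "rz": 0, "gripper": 1}, {"dx": 0, "dy": 4.5, "dz": 0, "rx": 0, "ry": 0, "rz": 0, "gripper": 1}, {"dx": 0, "dy": 4.5, "dz": 0, "rx": 0, "ry": 0, "rz": 0, "gripper": 1}, {"dx": 0, "dy": 4.5, "dz": 0, "rx": 0, "ry": 0, "rz": 0, "gripper": 1}])

```text
t: 9.73
eef_pos: [0.5189, 0.0094, 0.0296]
ee_rot: [-3.136, 0.0, -1.565]
force: [8.2, -5.6, -1.7]
width: 0.0119
gripper_force: 20.0
```

Call:
jog_arm(targets=[{"dx": 0, "dy": 1, "dz": 0, "rx": 0, "ry": 0, "rz": 0, "gripper": 1}, {"dx": 0, "dy": 1.5, "dz": 0, "rx": 0, "ry": 0, "rz": 0, "gripper": 1}, {"dx": 0, "dy": 1.5, "dz": 1, "rx": 0, "ry": 0, "rz": 0, "gripper": 1}, {"dx": 0, "dy": 1.5, "dz": 2, "rx": 0, "ry": 0, "rz": 0, "gripper": 1}, {"dx": 0, "dy": 1.5, "dz": 3, "rx": 0, "ry": 0, "rz": 0, "gripper": 1}, {"dx": 0, "dy": 1.5, "dz": 4, "rx": 0, "ry": 0, "rz": 0, "gripper": 1}, {"dx": 0, "dy": 1.5, "dz": 5, "rx": 0, "ry": 0, "rz": 0, "gripper": 1}, {"dx": 0, "dy": 1.5, "dz": 5, "rx": 0, "ry": 0, "rz": 0, "gripper": 1}])

```text
t: 10.4
eef_pos: [0.5185, 0.0104, 0.0251]
ee_rot: [-3.134, 0.002, -1.565]
force: [7.5, -0.0, 0.0]
width: 0.0122
gripper_force: 20.0
```

Call:
jog_arm(targets=[{"dx": 0, "dy": 0, "dz": 0.5, "rx": 0, "ry": 0, "rz": 0, "gripper": 1}, {"dx": 0, "dy": 0, "dz": 1, "rx": 0, "ry": 0, "rz": 0, "gripper": 1}, {"dx": 0, "dy": 0, "dz": 1.5, "rx": 0, "ry": 0, "rz": 0, "gripper": 1}, {"dx": 0, "dy": 0, "dz": 2, "rx": 0, "ry": 0, "rz": 0, "gripper": 1}, {"dx": 0, "dy": 0, "dz": 2, "rx": 0, "ry": 0, "rz": 0, "gripper": 1}, {"dx": 0, "dy": 0, "dz": 2, "rx": 0, "ry": 0, "rz": 0, "gripper": 1}, {"dx": 0, "dy": 0, "dz": 2, "rx": 0, "ry": 0, "rz": 0, "gripper": 1}, {"dx": 0, "dy": 0, "dz": 2, "rx": 0, "ry": 0, "rz": 0, "gripper": 1}])

```text
t: 11.07
eef_pos: [0.5188, 0.0106, 0.0233]
ee_rot: [-3.133, 0.002, -1.565]
force: [7.7, 0.1, 1.4]
width: 0.0116
gripper_force: 20.0
```

Call:
jog_arm(targets=[{"dx": 0, "dy": 0, "dz": 0.5, "rx": 0, "ry": 0, "rz": 0, "gripper": 1}, {"dx": 0, "dy": 0, "dz": 1, "rx": 0, "ry": 0, "rz": 0, "gripper": 1}, {"dx": 0, "dy": 0, "dz": 1.5, "rx": 0, "ry": 0, "rz": 0, "gripper": 1}, {"dx": 0, "dy": 0, "dz": 2, "rx": 0, "ry": 0, "rz": 0, "gripper": 1}, {"dx": 0, "dy": 0, "dz": 2, "rx": 0, "ry": 0, "rz": 0, "gripper": 1}, {"dx": 0, "dy": 0, "dz": 2, "rx": 0, "ry": 0, "rz": 0, "gripper": 1}, {"dx": 0, "dy": 0, "dz": 2, "rx": 0, "ry": 0, "rz": 0, "gripper": 1}, {"dx": 0, "dy": 0, "dz": 2, "rx": 0, "ry": 0, "rz": 0, "gripper": 1}])

```text
t: 11.73
eef_pos: [0.5187, 0.0106, 0.0212]
ee_rot: [-3.133, 0.002, -1.565]
force: [7.5, 0.1, 0.6]
width: 0.0117
gripper_force: 20.0
```

```bash
python3 -c "
from h import *
f=grab('scene','scene6');s=arm.get_state();print(s['force'],s['moment'],s['eef_pos'],s['ee_rot'])
C=cloud(f);m=(C[...,0]>.49)&(C[...,0]<.56)&(C[...,1]>-.03)&(C[...,1]<-.012)&(C[...,2]<.04);P=C[m];print(len(P))
A=np.c_[P[:,:2]-[.5217,0],np.ones(len(P))];r=np.linalg.lstsq(A,P[:,2],rcond=None)[0];print(r)"
```

```text
[7.72377238 1.12337836 0.87549756] [ 0.1592155  -3.11288209  0.06492813] [0.51871048 0.01065338 0.02124528] [-3.13326654e+00  2.10966034e-03 -1.56505941e+00]
231
[0.01856796 0.42947971 0.02775993]
```

Call:
jog_arm(targets=[{"dx": 0, "dy": 0, "dz": 0.3, "rx": 0, "ry": 0, "rz": 0, "gripper": 1}, {"dx": 0, "dy": 0, "dz": 0.6, "rx": 0, "ry": 0, "rz": 0, "gripper": 1}, {"dx": 0, "dy": 0, "dz": 0.9, "rx": 0, "ry": 0, "rz": 0, "gripper": 1}, {"dx": 0, "dy": 0, "dz": 1.2, "rx": 0, "ry": 0, "rz": 0, "gripper": 1}, {"dx": 0, "dy": 0, "dz": 1.5, "rx": 0, "ry": 0, "rz": 0, "gripper": 1}, {"dx": 0, "dy": 0, "dz": 1.5, "rx": 0, "ry": 0, "rz": 0, "gripper": 1}, {"dx": 0, "dy": 0, "dz": 1.5, "rx": 0, "ry": 0, "rz": 0, "gripper": 1}, {"dx": 0, "dy": 0, "dz": 1.5, "rx": 0, "ry": 0, "rz": 0, "gripper": 1}])

```text
t: 12.45
eef_pos: [0.5189, 0.0107, 0.0199]
ee_rot: [-3.133, 0.002, -1.565]
force: [8.2, 0.3, 3.8]
width: 0.0119
gripper_force: 20.0
```

Call:
jog_arm(targets=[{"dx": 0, "dy": 0, "dz": 0.2, "rx": 0, "ry": 0, "rz": 0, "gripper": 1}, {"dx": 0, "dy": 0, "dz": 0.4, "rx": 0, "ry": 0, "rz": 0, "gripper": 1}, {"dx": 0, "dy": 0, "dz": 0.6, "rx": 0, "ry": 0, "rz": 0, "gripper": 1}, {"dx": 0, "dy": 0, "dz": 0.8, "rx": 0, "ry": 0, "rz": 0, "gripper": 1}, {"dx": 0, "dy": 0, "dz": 0.8, "rx": 0, "ry": 0, "rz": 0, "gripper": 1}, {"dx": 0, "dy": 0, "dz": 0.8, "rx": 0, "ry": 0, "rz": 0, "gripper": 1}, {"dx": 0, "dy": 0, "dz": 0.8, "rx": 0, "ry": 0, "rz": 0, "gripper": 1}, {"dx": 0, "dy": 0, "dz": 0.8, "rx": 0, "ry": 0, "rz": 0, "gripper": 1}])

```text
t: 13.12
eef_pos: [0.519, 0.0107, 0.0195]
ee_rot: [-3.133, 0.002, -1.565]
force: [6.2, 1.2, 6.9]
width: 0.0122
gripper_force: 20.0
```

Bed felt at z ≈ 19.8 mm. Ease off slightly and slide toward the end stop.

Call:
jog_arm(targets=[{"dx": 0, "dy": 0, "dz": -0.5, "rx": 0, "ry": 0, "rz": 0, "gripper": 1}, {"dx": 1, "dy": 0, "dz": -0.5, "rx": 0, "ry": 0, "rz": 0, "gripper": 1}, {"dx": 2, "dy": 0, "dz": -0.5, "rx": 0, "ry": 0, "rz": 0, "gripper": 1}, {"dx": 3, "dy": 0, "dz": -0.5, "rx": 0, "ry": 0, "rz": 0, "gripper": 1}, {"dx": 4, "dy": 0, "dz": -0.5, "rx": 0, "ry": 0, "rz": 0, "gripper": 1}, {"dx": 4.5, "dy": 0, "dz": -0.5, "rx": 0, "ry": 0, "rz": 0, "gripper": 1}, {"dx": 4.5, "dy": 0, "dz": -0.5, "rx": 0, "ry": 0, "rz": 0, "gripper": 1}, {"dx": 4.5, "dy": 0, "dz": -0.5, "rx": 0, "ry": 0, "rz": 0, "gripper": 1}])

```text
t: 13.78
eef_pos: [0.5195, 0.0071, 0.0197]
ee_rot: [-3.132, 0.003, -1.565]
force: [9.1, 5.2, 1.6]
width: 0.0121
gripper_force: 20.0
```

Call:
jog_arm(targets=[{"dx": 0.5, "dy": 0, "dz": 0, "rx": 0, "ry": 0, "rz": 0, "gripper": 1}, {"dx": 1, "dy": 0, "dz": 0, "rx": 0, "ry": 0, "rz": 0, "gripper": 1}, {"dx": 1.5, "dy": 0, "dz": 0, "rx": 0, "ry": 0, "rz": 0, "gripper": 1}, {"dx": 1.5, "dy": 0, "dz": 0, "rx": 0, "ry": 0, "rz": 0, "gripper": 1}, {"dx": 1.5, "dy": 0, "dz": 0, "rx": 0, "ry": 0, "rz": 0, "gripper": 1}, {"dx": 1.5, "dy": 0, "dz": 0, "rx": 0, "ry": 0, "rz": 0, "gripper": 1}, {"dx": 1.5, "dy": 0, "dz": 0, "rx": 0, "ry": 0, "rz": 0, "gripper": 1}, {"dx": 1.5, "dy": 0, "dz": 0, "rx": 0, "ry": 0, "rz": 0, "gripper": 1}])

```text
t: 14.45
eef_pos: [0.5196, 0.0056, 0.0197]
ee_rot: [-3.132, 0.003, -1.565]
force: [7.7, 6.0, 1.8]
width: 0.0118
gripper_force: 20.0
```

Call:
jog_arm(targets=[{"dx": 0.3, "dy": 0, "dz": 0, "rx": 0, "ry": 0, "rz": 0, "gripper": 1}, {"dx": 0.6, "dy": 0, "dz": 0, "rx": 0, "ry": 0, "rz": 0, "gripper": 1}, {"dx": 0.9, "dy": 0, "dz": 0, "rx": 0, "ry": 0, "rz": 0, "gripper": 1}, {"dx": 1.2, "dy": 0, "dz": 0, "rx": 0, "ry": 0, "rz": 0, "gripper": 1}, {"dx": 1.2, "dy": 0, "dz": 0, "rx": 0, "ry": 0, "rz": 0, "gripper": 1}, {"dx": 1.2, "dy": 0, "dz": 0, "rx": 0, "ry": 0, "rz": 0, "gripper": 1}, {"dx": 1.2, "dy": 0, "dz": 0, "rx": 0, "ry": 0, "rz": 0, "gripper": 1}, {"dx": 1.2, "dy": 0, "dz": 0, "rx": 0, "ry": 0, "rz": 0, "gripper": 1}])

```text
t: 15.12
eef_pos: [0.5196, 0.0045, 0.0197]
ee_rot: [-3.131, 0.004, -1.565]
force: [8.0, 5.7, 1.9]
width: 0.0119
gripper_force: 20.0
```

Call:
jog_arm(targets=[{"dx": 0.3, "dy": 0, "dz": 0, "rx": 0, "ry": 0, "rz": 0, "gripper": 1}, {"dx": 0.6, "dy": 0, "dz": 0, "rx": 0, "ry": 0, "rz": 0, "gripper": 1}, {"dx": 0.9, "dy": 0, "dz": 0, "rx": 0, "ry": 0, "rz": 0, "gripper": 1}, {"dx": 1, "dy": 0, "dz": 0, "rx": 0, "ry": 0, "rz": 0, "gripper": 1}, {"dx": 1, "dy": 0, "dz": 0, "rx": 0, "ry": 0, "rz": 0, "gripper": 1}, {"dx": 1, "dy": 0, "dz": 0, "rx": 0, "ry": 0, "rz": 0, "gripper": 1}, {"dx": 1, "dy": 0, "dz": 0, "rx": 0, "ry": 0, "rz": 0, "gripper": 1}, {"dx": 1, "dy": 0, "dz": 0, "rx": 0, "ry": 0, "rz": 0, "gripper": 1}])

```text
t: 15.78
eef_pos: [0.5196, 0.0035, 0.0197]
ee_rot: [-3.131, 0.003, -1.565]
force: [8.3, 5.6, 1.1]
width: 0.0117
gripper_force: 20.0
```

Call:
jog_arm(targets=[{"dx": 0.3, "dy": 0, "dz": 0, "rx": 0, "ry": 0, "rz": 0, "gripper": 1}, {"dx": 0.6, "dy": 0, "dz": 0, "rx": 0, "ry": 0, "rz": 0, "gripper": 1}, {"dx": 0.9, "dy": 0, "dz": 0, "rx": 0, "ry": 0, "rz": 0, "gripper": 1}, {"dx": 1, "dy": 0, "dz": 0, "rx": 0, "ry": 0, "rz": 0, "gripper": 1}, {"dx": 1, "dy": 0, "dz": 0, "rx": 0, "ry": 0, "rz": 0, "gripper": 1}, {"dx": 1, "dy": 0, "dz": 0, "rx": 0, "ry": 0, "rz": 0, "gripper": 1}, {"dx": 1, "dy": 0, "dz": 0, "rx": 0, "ry": 0, "rz": 0, "gripper": 1}, {"dx": 1, "dy": 0, "dz": 0, "rx": 0, "ry": 0, "rz": 0, "gripper": 1}])

```text
t: 16.45
eef_pos: [0.5197, 0.0025, 0.0197]
ee_rot: [-3.131, 0.003, -1.565]
force: [7.7, 6.3, 1.9]
width: 0.0116
gripper_force: 20.0
```

```bash
python3 -c "
from h import *
s=arm.get_state();print(s['force'],s['moment'],s['eef_pos'],s['ee_rot'])"
```

```text
[7.67186428 6.32339931 1.8802612 ] [ 2.33544377 -3.09730156 -0.14763267] [0.51967224 0.00252234 0.01970555] [-3.13133979  0.00348822 -1.56529827]
```

Call:
jog_arm(targets=[{"dx": 0.2, "dy": 0, "dz": 0, "rx": 0, "ry": 0, "rz": 0, "gripper": 1}, {"dx": 0.4, "dy": 0, "dz": 0, "rx": 0, "ry": 0, "rz": 0, "gripper": 1}, {"dx": 0.6, "dy": 0, "dz": 0, "rx": 0, "ry": 0, "rz": 0, "gripper": 1}, {"dx": 0.8, "dy": 0, "dz": 0, "rx": 0, "ry": 0, "rz": 0, "gripper": 1}, {"dx": 0.8, "dy": 0, "dz": 0, "rx": 0, "ry": 0, "rz": 0, "gripper": 1}, {"dx": 0.8, "dy": 0, "dz": 0, "rx": 0, "ry": 0, "rz": 0, "gripper": 1}, {"dx": 0.8, "dy": 0, "dz": 0, "rx": 0, "ry": 0, "rz": 0, "gripper": 1}, {"dx": 0.8, "dy": 0, "dz": 0, "rx": 0, "ry": 0, "rz": 0, "gripper": 1}])

```text
t: 17.12
eef_pos: [0.5197, 0.0022, 0.0197]
ee_rot: [-3.131, 0.004, -1.565]
force: [6.8, 9.3, 3.5]
width: 0.0122
gripper_force: 20.0
```

Call:
jog_arm(targets=[{"dx": 0.2, "dy": 0, "dz": 0, "rx": 0, "ry": 0, "rz": 0, "gripper": 1}, {"dx": 0.4, "dy": 0, "dz": 0, "rx": 0, "ry": 0, "rz": 0, "gripper": 1}, {"dx": 0.6, "dy": 0, "dz": 0, "rx": 0, "ry": 0, "rz": 0, "gripper": 1}, {"dx": 0.8, "dy": 0, "dz": 0, "rx": 0, "ry": 0, "rz": 0, "gripper": 1}, {"dx": 0.8, "dy": 0, "dz": 0, "rx": 0, "ry": 0, "rz": 0, "gripper": 1}, {"dx": 0.8, "dy": 0, "dz": 0, "rx": 0, "ry": 0, "rz": 0, "gripper": 1}, {"dx": 0.8, "dy": 0, "dz": 0, "rx": 0, "ry": 0, "rz": 0, "gripper": 1}, {"dx": 0.8, "dy": 0, "dz": 0, "rx": 0, "ry": 0, "rz": 0, "gripper": 1}])

```text
t: 17.78
eef_pos: [0.5197, 0.002, 0.0198]
ee_rot: [-3.131, 0.005, -1.565]
force: [4.5, 14.4, 4.8]
width: 0.0117
gripper_force: 20.0
```

Stop felt at y ≈ 2.2 mm. Ease off and move to the rail.

Call:
jog_arm(targets=[{"dx": -0.3, "dy": 0, "dz": 0, "rx": 0, "ry": 0, "rz": 0, "gripper": 1}, {"dx": -0.6, "dy": 0, "dz": 0, "rx": 0, "ry": 0, "rz": 0, "gripper": 1}, {"dx": -0.6, "dy": -0.5, "dz": 0, "rx": 0, "ry": 0, "rz": 0, "gripper": 1}, {"dx": -0.6, "dy": -1, "dz": 0, "rx": 0, "ry": 0, "rz": 0, "gripper": 1}, {"dx": -0.6, "dy": -1.5, "dz": 0, "rx": 0, "ry": 0, "rz": 0, "gripper": 1}, {"dx": -0.6, "dy": -1.5, "dz": 0, "rx": 0, "ry": 0, "rz": 0, "gripper": 1}, {"dx": -0.6, "dy": -1.5, "dz": 0, "rx": 0, "ry": 0, "rz": 0, "gripper": 1}, {"dx": -0.6, "dy": -1.5, "dz": 0, "rx": 0, "ry": 0, "rz": 0, "gripper": 1}])

```text
t: 18.45
eef_pos: [0.5199, 0.0021, 0.0196]
ee_rot: [-3.133, 0.004, -1.566]
force: [2.8, 12.7, 7.0]
width: 0.0117
gripper_force: 20.0
```

Call:
jog_arm(targets=[{"dx": 0, "dy": -0.3, "dz": 0, "rx": 0, "ry": 0, "rz": 0, "gripper": 1}, {"dx": 0, "dy": -0.6, "dz": 0, "rx": 0, "ry": 0, "rz": 0, "gripper": 1}, {"dx": 0, "dy": -0.9, "dz": 0, "rx": 0, "ry": 0, "rz": 0, "gripper": 1}, {"dx": 0, "dy": -1, "dz": 0, "rx": 0, "ry": 0, "rz": 0, "gripper": 1}, {"dx": 0, "dy": -1, "dz": 0, "rx": 0, "ry": 0, "rz": 0, "gripper": 1}, {"dx": 0, "dy": -1, "dz": 0, "rx": 0, "ry": 0, "rz": 0, "gripper": 1}, {"dx": 0, "dy": -1, "dz": 0, "rx": 0, "ry": 0, "rz": 0, "gripper": 1}, {"dx": 0, "dy": -1, "dz": 0, "rx": 0, "ry": 0, "rz": 0, "gripper": 1}])

```text
t: 19.12
eef_pos: [0.5201, 0.0021, 0.0195]
ee_rot: [-3.135, 0.004, -1.566]
force: [-1.1, 14.3, 10.1]
width: 0.0122
gripper_force: 20.0
```

Call:
jog_arm(targets=[{"dx": -0.4, "dy": 0, "dz": -0.3, "rx": 0, "ry": 0, "rz": 0, "gripper": 1}, {"dx": -0.8, "dy": 0, "dz": -0.6, "rx": 0, "ry": 0, "rz": 0, "gripper": 1}, {"dx": -1.2, "dy": 0, "dz": -0.8, "rx": 0, "ry": 0, "rz": 0, "gripper": 1}, {"dx": -1.2, "dy": 0, "dz": -0.8, "rx": 0, "ry": 0, "rz": 0, "gripper": 1}, {"dx": -1.2, "dy": 0, "dz": -0.8, "rx": 0, "ry": 0, "rz": 0, "gripper": 1}, {"dx": -1.2, "dy": 0, "dz": -0.8, "rx": 0, "ry": 0, "rz": 0, "gripper": 1}, {"dx": -1.2, "dy": 0, "dz": -0.8, "rx": 0, "ry": 0, "rz": 0, "gripper": 1}, {"dx": -1.2, "dy": 0, "dz": -0.8, "rx": 0, "ry": 0, "rz": 0, "gripper": 1}])

```text
t: 19.78
eef_pos: [0.5207, 0.0023, 0.0198]
ee_rot: [-3.134, 0.003, -1.566]
force: [6.3, 4.7, -0.7]
width: 0.0117
gripper_force: 20.0
```

```bash
python3 -c "
from h import *
s=arm.get_state();print(s['force'],s['moment'],s['eef_pos'],s['ee_rot'])"
```

```text
[ 6.29909696  4.72244682 -0.67678031] [ 2.23409494 -2.59740159 -0.06535352] [0.52068911 0.00227467 0.01975327] [-3.13401263e+00  2.88601110e-03 -1.56580288e+00]
```

Call:
jog_arm(targets=[{"dx": 0, "dy": -0.3, "dz": 0, "rx": 0, "ry": 0, "rz": 0, "gripper": 1}, {"dx": 0, "dy": -0.6, "dz": 0, "rx": 0, "ry": 0, "rz": 0, "gripper": 1}, {"dx": 0, "dy": -0.9, "dz": 0, "rx": 0, "ry": 0, "rz": 0, "gripper": 1}, {"dx": 0, "dy": -1, "dz": 0, "rx": 0, "ry": 0, "rz": 0, "gripper": 1}, {"dx": 0, "dy": -1, "dz": 0, "rx": 0, "ry": 0, "rz": 0, "gripper": 1}, {"dx": 0, "dy": -1, "dz": 0, "rx": 0, "ry": 0, "rz": 0, "gripper": 1}, {"dx": 0, "dy": -1, "dz": 0, "rx": 0, "ry": 0, "rz": 0, "gripper": 1}, {"dx": 0, "dy": -1, "dz": 0, "rx": 0, "ry": 0, "rz": 0, "gripper": 1}])

```text
t: 20.45
eef_pos: [0.5215, 0.0023, 0.0197]
ee_rot: [-3.134, 0.003, -1.566]
force: [5.3, 5.3, -1.1]
width: 0.0115
gripper_force: 20.0
```

Call:
jog_arm(targets=[{"dx": 0, "dy": -0.3, "dz": 0, "rx": 0, "ry": 0, "rz": 0, "gripper": 1}, {"dx": 0, "dy": -0.6, "dz": 0, "rx": 0, "ry": 0, "rz": 0, "gripper": 1}, {"dx": 0, "dy": -0.9, "dz": 0, "rx": 0, "ry": 0, "rz": 0, "gripper": 1}, {"dx": 0, "dy": -1, "dz": 0, "rx": 0, "ry": 0, "rz": 0, "gripper": 1}, {"dx": 0, "dy": -1, "dz": 0, "rx": 0, "ry": 0, "rz": 0, "gripper": 1}, {"dx": 0, "dy": -1, "dz": 0, "rx": 0, "ry": 0, "rz": 0, "gripper": 1}, {"dx": 0, "dy": -1, "dz": 0, "rx": 0, "ry": 0, "rz": 0, "gripper": 1}, {"dx": 0, "dy": -1, "dz": 0, "rx": 0, "ry": 0, "rz": 0, "gripper": 1}])

```text
t: 21.12
eef_pos: [0.5218, 0.0022, 0.0196]
ee_rot: [-3.135, 0.003, -1.566]
force: [3.6, 7.8, 1.1]
width: 0.0116
gripper_force: 20.0
```

Call:
jog_arm(targets=[{"dx": -0.1, "dy": -0.3, "dz": 0, "rx": 0, "ry": 0, "rz": 0, "gripper": 1}, {"dx": -0.2, "dy": -0.6, "dz": 0, "rx": 0, "ry": 0, "rz": 0, "gripper": 1}, {"dx": -0.3, "dy": -0.9, "dz": 0, "rx": 0, "ry": 0, "rz": 0, "gripper": 1}, {"dx": -0.3, "dy": -1, "dz": 0, "rx": 0, "ry": 0, "rz": 0, "gripper": 1}, {"dx": -0.3, "dy": -1, "dz": 0, "rx": 0, "ry": 0, "rz": 0, "gripper": 1}, {"dx": -0.3, "dy": -1, "dz": 0, "rx": 0, "ry": 0, "rz": 0, "gripper": 1}, {"dx": -0.3, "dy": -1, "dz": 0, "rx": 0, "ry": 0, "rz": 0, "gripper": 1}, {"dx": -0.3, "dy": -1, "dz": 0, "rx": 0, "ry": 0, "rz": 0, "gripper": 1}])

```text
t: 21.78
eef_pos: [0.5219, 0.0022, 0.0195]
ee_rot: [-3.137, 0.002, -1.566]
force: [1.5, 5.5, 4.2]
width: 0.0115
gripper_force: 20.0
```

```bash
python3 -c "
from h import *
s=arm.get_state();print(s['force'],s['moment'],s['eef_pos'],s['ee_rot'])"
```

```text
[1.50219929 5.4733539  4.19054825] [ 2.67417732 -0.44868166  0.01366699] [0.52192629 0.00219183 0.01954794] [-3.13695113e+00  2.19647600e-03 -1.56600370e+00]
```

All three contacts are felt: rail (Fx down to 1.5 N), stop (5.5 N), bed (4 N). Release.

Call:
jog_arm(targets=[{"dx": 0, "dy": 0, "dz": 0, "rx": 0, "ry": 0, "rz": 0, "gripper": 0.85}, {"dx": 0, "dy": 0, "dz": 0, "rx": 0, "ry": 0, "rz": 0, "gripper": 0.8}, {"dx": 0, "dy": 0, "dz": 0, "rx": 0, "ry": 0, "rz": 0, "gripper": 0.75}, {"dx": 0, "dy": 0, "dz": 0, "rx": 0, "ry": 0, "rz": 0, "gripper": 0.7}, {"dx": 0, "dy": 0, "dz": 0, "rx": 0, "ry": 0, "rz": 0, "gripper": 0.65}, {"dx": 0, "dy": 0, "dz": 0, "rx": 0, "ry": 0, "rz": 0, "gripper": 0.65}, {"dx": 0, "dy": 0, "dz": 0, "rx": 0, "ry": 0, "rz": 0, "gripper": 0.65}, {"dx": 0, "dy": 0, "dz": 0, "rx": 0, "ry": 0, "rz": 0, "gripper": 0.65}], force=10)

```text
t: 22.45
eef_pos: [0.5196, 0.0004, 0.0182]
ee_rot: [3.141, -0.0, -1.567]
force: [0.1, 0.2, 0.5]
width: 0.0304
gripper_force: 0.0
```

```bash
python3 -c "
from h import *
s=arm.get_state();print(s['force'],s['moment'],s['eef_pos'],s['ee_rot'],s['width'])"
```

```text
[0.12715874 0.18017449 0.52419733] [ 0.12559705 -0.045682    0.03840989] [5.19573359e-01 3.59594712e-04 1.81567377e-02] [ 3.14120554e+00 -1.57335590e-04 -1.56693970e+00] 0.03039598182708394
```

Call:
jog_arm(targets=[{"dx": 0, "dy": -2, "dz": -4, "rx": 0, "ry": 0, "rz": 0, "gripper": 0.65}, {"dx": 0, "dy": -2, "dz": -12, "rx": 0, "ry": 0, "rz": 0, "gripper": 0.65}, {"dx": 0, "dy": -2, "dz": -24, "rx": 0, "ry": 0, "rz": 0, "gripper": 0.65}, {"dx": 0, "dy": -2, "dz": -40, "rx": 0, "ry": 0, "rz": 0, "gripper": 0.65}, {"dx": 0, "dy": -2, "dz": -60, "rx": 0, "ry": 0, "rz": 0, "gripper": 0.65}, {"dx": -20, "dy": -2, "dz": -85, "rx": 0, "ry": 0, "rz": 0, "gripper": 0.65}, {"dx": -45, "dy": -2, "dz": -105, "rx": 0, "ry": 0, "rz": 0, "gripper": 0.65}, {"dx": -80, "dy": -2, "dz": -115, "rx": 0, "ry": 0, "rz": 0, "gripper": 0.65}])

```text
t: 23.12
eef_pos: [0.5226, 0.0806, 0.1371]
ee_rot: [-3.138, 0.001, -1.569]
force: [2.0, 0.2, -0.4]
width: 0.0306
gripper_force: 0.0
```

Call:
jog_arm(targets=[{"dx": -35, "dy": 0, "dz": 0, "rx": 0, "ry": 0, "rz": 0, "gripper": 0.65}, {"dx": -70, "dy": 0, "dz": 0, "rx": 0, "ry": 0, "rz": 0, "gripper": 0.65}, {"dx": -105, "dy": 0, "dz": 0, "rx": 0, "ry": 0, "rz": 0, "gripper": 0.65}, {"dx": -140, "dy": 0, "dz": 0, "rx": 0, "ry": 0, "rz": 0, "gripper": 0.65}, {"dx": -165, "dy": 0, "dz": 0, "rx": 0, "ry": 0, "rz": 0, "gripper": 0.65}, {"dx": -180, "dy": 0, "dz": 0, "rx": 0, "ry": 0, "rz": 0, "gripper": 0.65}, {"dx": -180, "dy": 0, "dz": 0, "rx": 0, "ry": 0, "rz": 0, "gripper": 0.65}, {"dx": -180, "dy": 0, "dz": 0, "rx": 0, "ry": 0, "rz": 0, "gripper": 0.65}])

```text
t: 23.78
eef_pos: [0.5205, 0.2608, 0.1334]
ee_rot: [3.141, -0.0, -1.566]
force: [-1.3, -0.5, 0.2]
width: 0.0303
gripper_force: 0.0
```

```bash
python3 - <<'E'
from h import *
s=arm.get_state();print(s['t'],s['eef_pos'],s['force'])
f=grab('top','top7'); f2=grab('scene','scene7')
H=np.array([.5217,.0035])
for n,g in(('top',f),('scene',f2)):
    C=cloud(g); L=C[...,:2]-H
    out=[]
    for x0,x1,y0,y1,nm in((-24,-10,-33,-10,'plate front'),(-24,-10,12,33,'front+y'),(10,24,-33,-10,'back -y'),(10,24,12,33,'back+y'),(-55,-40,-50,-20,'bed'),(-5,5,-15,15,'rib')):
        m=(L[...,0]*1e3>x0)&(L[...,0]*1e3<x1)&(L[...,1]*1e3>y0)&(L[...,1]*1e3<y1); z=C[m][:,2]
        out.append((nm,round(np.median(z)*1e3,1),m.sum()))
    print(n,out)
# disc positions by dark blobs
def rel(g,u,v,z): return ((at_z(g,u,v,z)[:2]-H)*1e3).round(1)
for n,g in(('top',f),('scene',f2)):
    gray=cv2.cvtColor(g['frame'],cv2.COLOR_RGB2GRAY)
    V=g['view'];K=np.array([[g['fx'],0,g['cx']],[0,g['fy'],g['cy']],[0,0,1.]])
    for y in(-30,30):
        q=cv2.projectPoints(np.array([[H[0],H[1]+y/1e3,.020]]),cv2.Rodrigues(V[:3,:3])[0],V[:3,3],K,np.array(g['distortion']))[0].ravel()
        u0,v0=np.round(q).astype(int); r=5; w=gray[v0-r:v0+r+1,u0-r:u0+r+1].astype(float)
        wt=np.clip(np.median(w)-15-w,0,None); yy,xx=np.mgrid[-r:r+1,-r:r+1]
        if wt.sum()>0: print(n,y,rel(g,u0+(wt*xx).sum()/wt.sum(),v0+(wt*yy).sum()/wt.sum(),.020),wt.sum())
E
```

```text
23.7833 [0.52047268 0.26079556 0.13343665] [-1.28566869 -0.48287204  0.20462597]
top [('plate front', np.float64(18.6), np.int64(42)), ('front+y', np.float64(18.2), np.int64(37)), ('back -y', np.float64(17.3), np.int64(33)), ('back+y', np.float64(18.5), np.int64(38)), ('bed', np.float64(12.0), np.int64(53)), ('rib', np.float64(60.2), np.int64(38))]
scene [('plate front', np.float64(19.5), np.int64(53)), ('front+y', np.float64(17.8), np.int64(46)), ('back -y', np.float64(19.3), np.int64(49)), ('back+y', np.float64(nan), np.int64(0)), ('bed', np.float64(12.9), np.int64(78)), ('rib', np.float64(59.0), np.int64(88))]
top -30 [ -4.  -31.2] 2196.0
top 30 [ 0.4 29.8] 1006.0
scene -30 [ -0.5 -30.5] 1161.0
scene 30 [ 4.7 24.6] 1144.0
  return _methods._mean(a, axis=axis, dtype=dtype,
  ret = ret.dtype.type(ret / rcount)
```

The plate top sits at 18–19 mm at both ends, so it is flat on the bed, and the clean disc readings lie at (0, ±30) of the seat. Handing in.

```bash
python3 -c "
from h import *
print(arm.job_done())"
```

```text
the job is handed in; nothing more can be done
None
```

I mounted the slide and handed the job in at about 24 s; no verdict came back. After release, camera depth put it flat on the bed; it was against rail and stop by feel, with spring-arm angle and exact gaps unmeasured. The fingertips were about 17 mm behind the reported TCP, not 22 mm ahead as specified, so my first grasp closed above the rib and I corrected for it.

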